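Clamp a batch of foot blanks in the quick-release boring jig

ROBOT

A 6-joint arm with a two-finger parallel gripper is mounted at the origin on the work surface. World frame = base frame: x ahead of the robot, y to its left, z up, the work surface at z = 0. Lengths are in m, angles in rad, forces in N, time in s.
With the tool pointing down it reaches from about 0.35 to 0.975 m from the base axis. Payload 4.9 kg.
Tool frame: the origin (TCP) lies midway between the tips of the shut fingers; the grasp point (between the pads) lies 19 mm behind it; z points along the fingers, y is the line along which they close (so a half turn about z gives the same grasp; the last joint's range is limited). The gripper opens to 85 mm and grips with 20 to 120 N. Pads are 22 mm wide; open, the fingers measure 114 mm over their backs; the gripper's body (76 mm by 85 mm) begins 54 mm behind the grasp point. The pads swing forward as they close: fully open they stand 13 mm farther back than shut.
Start: joints at [-1.259, 0.053, 1.613, -0, 1.476, -0.119], TCP at [0.261, -0.568, 0.198] pointing down, gripper open.
Joint ranges: [-3.01, 3.01], [-1.01, 2.22], [0.06, 2.58], [-1.02, 4.17], [0.09, 2.62], [-3.14, 3.14]. Speed limits (rad/s): [2.57, 2.57, 3.14, 3.14, 3.14, 3.14].

INTERFACE

Orientations are given as a unit quaternion [w, x, y, z].
In Python, from plant import manip gives the robot as it stands.
- The arm moves only by the tool move_arm, never from a script. Its argument "increments" is one flat list of numbers, 5 for each row, row after row: the shift along the tool's x, y, z in mm, then the turn about the tool's z in rad, then the opening, from 0 (shut) to 1 (fully open). In form: [tx, ty, tz, spin, jaw, tx, ty, tz, spin, jaw, ...]. A call has 1 to 8 rows; each row shifts and turns the commanded pose from where the row before left it, along the tool's axes as they then stand; what a row does not reach is not made up. A row lasts 1/12 s, in which the tool goes at most 41.7 mm and 7.16 degrees, less where a joint would pass 70% of its speed; a pose out of reach is approached as far as the arm can. A call with a gripper value outside its range is refused whole. The fingers move at their own pace and stop on an object; the grip force is fixed at half the most. Time passes only in rows, so rows that do not move let the fingers close. It gives the time, the measured TCP pose, the force, the opening and the grip force at its end, in the units of the state.
- manip.state(): the state, without advancing time (a new reading comes with each control period).
- manip.grab_frame(name): name is "side" or "top" or "wrist"; returns a dict with "image" (384x512x3 uint8, blue, green, red), "fov_y" (degrees; the focal length in pixels is half the picture's height over the tangent of half this angle, whatever the lens; pixels are square), "cx", "cy" (the principal point, pixels), "eye" and "rotation" of the camera in the world; the wrist camera has in their place "T_tool_cam" (4x4, takes a point from camera to tool coordinates, whose origin is the TCP and whose axes are the flange's). Camera axes: x right, y down, z forward; pixel columns grow to the right and rows downward; lengths in m; the calibration is good to about 2 mm. The wrist camera is an equidistant fisheye: a pixel r from the principal point sees the ray r / f radians off the axis. A picture is of the moment at which its call begins: read the wrist's pose just before it. There is no depth.
- manip.job_done(): hands the job in; it is judged then, once.
The state is a dict: "time": time; "joint_pos": joint angles; "joint_vel": joint speeds; "joint_efforts": joint torques, N m; "tool_pos": TCP position; "tool_rot": TCP orientation; "contact_force": force on the tool from outside, world axes, zero at the start; "ft_torque": the same for the moment, N m; "gripper_width": opening from 0.0 (shut) to 1.0 (fully open); "grasp_force": force on a finger pad.
Only numpy, scipy, OpenCV 4.12 (cv2) and the standard library are available. Lean on these libraries where they do the work, as an engineer would, in place of code of your own. Each camera call takes 0.05 s, during which the arm holds its last target. There are 200 camera calls.

TASK

Get the boring jig ready for its next batch: open the cam lever, and if any finished blanks (brass inserts) are still in the jig, lay them in the grey tray. Slide every raw blank on the bench under the clamp bar, each square and home against the stop in a station of its own, then screw the brass adjuster nut down until the lever meets firm resistance about half-way through its swing, and only then close the lever fully so that every blank is held. Leave the other things on the bench where they are.

Things in the scene. Friction and masses are not known exactly. Their poses are not given: they have to be found in the camera images.
- jig: Clamping jig, fixed: blue body, bright deck 70 mm up, x -30 to +140 mm, y +-175 mm. Origin: on the table under the vertical skewer axis; +x to the loading side (away from the robot), y along the bar. Blanks slide along -x under the bar to a stop rail at x = -12 mm; ribs 14 mm high (x -13 to +40) part four stations. Guide pins at x 0, y +-166 mm, 170 mm high; lever pin 55 mm up on the axis.
- station_1 (a point): Where the centre of a blank's underside lies when it is home in station 1: on the deck, 33 mm to the +x side of the skewer axis, y = -128 mm in the jig's frame; the gap between the ribs is 39 to 40 mm wide.
- station_2 (a point): Where the centre of a blank's underside lies when it is home in station 2: on the deck, 33 mm to the +x side of the skewer axis, y = -65 mm in the jig's frame; the gap between the ribs is 39 to 40 mm wide.
- station_3 (a point): Where the centre of a blank's underside lies when it is home in station 3: on the deck, 33 mm to the +x side of the skewer axis, y = 65 mm in the jig's frame; the gap between the ribs is 39 to 40 mm wide.
- station_4 (a point): Where the centre of a blank's underside lies when it is home in station 4: on the deck, 33 mm to the +x side of the skewer axis, y = 128 mm in the jig's frame; the gap between the ribs is 39 to 40 mm wide.
- clamp_bar: Aluminium bar over the deck, 36 mm (x) by 352 mm (y) by 20 mm thick, on the skewer axis; moves only up and down. Origin: centre of its top face. Lever open, its underside stands (19.3 - 0.955 x nut angle in rad) mm above the top of a blank. Preloaded disc springs under the nut yield once it sits on the blanks.
- cam_lever (a joint): Red-handled cam lever, rad: 0 = open (60 deg above level, toward the robot), 1.15 = closed (6 deg below level), middle 0.575. Turns in the jig's x-z plane; stays where left. Draws the bar down 4.8 mm by 0.2 rad, 9.1 by 0.4, 12.2 by 0.575, 13.8 by 0.7, 16 by 1.07; past that it is over centre and stays shut. Takes about 1 N at the handle, within 0.1 rad 6 to 10 N when the bar meets the blanks.
- lever_grip (a point): Grip point on the lever's red handle, 120 mm from the pin; the handle is 18 mm wide along the jig's y axis, 16 mm thick and 62 mm long (88 to 150 mm from the pin). It can be pinched across y from above and led round its arc, pivoting between the pads.
- adjuster (a joint): Knurled brass nut on the skewer's top, rad 0 to 13; grows clockwise seen from above, lowering the bar 6 mm a turn, so that the lever meets the blanks earlier. Friction 0.2 N m; needs several grasps. With blanks in, the lever meets its resistance at 0.71 rad for nut 5.6, 0.58 for 7.5, 0.46 for 9.5; with the nut below 3.3 it shuts without meeting them.
- adjuster_grip (a point): Centre of the nut, on its vertical axis: 40 mm in diameter, 30 mm high (15 mm up and down from here). The skewer's thread sticks out above by up to 30 mm; the bar's top is 28 mm below here.
- blank_1: Raw beech foot blank, 90 mm (x) by 32 mm (y) by 30 mm (z), plain top, about 65 g, lying loose on the table to the robot's left, may be absent. Origin: centre of its underside. Either end may go in first.
- blank_2: Raw beech foot blank, 90 mm (x) by 32 mm (y) by 30 mm (z), plain top, about 65 g, lying loose on the table to the robot's left, may be absent. Origin: centre of its underside. Either end may go in first.
- blank_3: Raw beech foot blank, 90 mm (x) by 32 mm (y) by 30 mm (z), plain top, about 65 g, lying loose on the table to the robot's left, may be absent. Origin: centre of its underside. Either end may go in first.
- blank_4: Raw beech foot blank, 90 mm (x) by 32 mm (y) by 30 mm (z), plain top, about 65 g, lying loose on the table to the robot's left, may be absent. Origin: centre of its underside. Either end may go in first.
- bored_1: Finished foot blank, same size, with a brass insert and dark hole near each end of its top; if present it was left in one of the jig's stations (may be absent). Origin: centre of its underside.
- bored_2: Finished foot blank, same size, with a brass insert and dark hole near each end of its top; if present it was left in one of the jig's stations (may be absent). Origin: centre of its underside.
- tray: Grey tray for finished blanks on the table to the robot's right, fixed, 160 mm (x) by 190 mm (y), 30 mm high, walls and floor 5 mm. Origin: centre of its underside. A finished blank may already lie along x near its -y wall.
- bored_old: Finished blank that may already lie in the tray (may be absent). Origin: centre of its underside.
- tack_hammer: Tack hammer lying on the bench, 260 mm. Bystander.
- staple_box: Cardboard box of staples, 60 x 90 x 40 mm. Bystander.
- glue_bottle: White glue bottle, 60 mm in diameter, 150 mm high. Bystander.
- tape_measure: Yellow tape measure, 65 x 38 x 36 mm. Bystander.
- insert_tin: Steel bowl for inserts, 84 mm across, 40 mm high. Bystander.
Things that resemble listed ones, but are neither listed nor needed, are in the scene too. Leave any orange or red look-alike of the blank_3 alone. Leave any green look-alike of the blank_2 alone.

How it is judged:
On the way, in this order (a step that is already met when the one before it is completed fails the run):
1. with the lever open, every raw blank is home in a station and any finished blank lies in the tray (value of joint cam_lever below 0.4 rad and (distance between blank_1 and station_1 below 0.008 m or distance between blank_1 and station_2 below 0.008 m or distance between blank_1 and station_3 below 0.008 m or distance between blank_1 and station_4 below 0.008 m) and angle between the x axis of each of blank_1, blank_2, blank_3, blank_4 and the x axis of jig, either way round below 0.12 rad and (distance between blank_2 and station_1 below 0.008 m or distance between blank_2 and station_2 below 0.008 m or distance between blank_2 and station_3 below 0.008 m or distance between blank_2 and station_4 below 0.008 m) and (distance between blank_3 and station_1 below 0.008 m or distance between blank_3 and station_2 below 0.008 m or distance between blank_3 and station_3 below 0.008 m or distance between blank_3 and station_4 below 0.008 m) and (distance between blank_4 and station_1 below 0.008 m or distance between blank_4 and station_2 below 0.008 m or distance between blank_4 and station_3 below 0.008 m or distance between blank_4 and station_4 below 0.008 m) and x of bored_1 in the frame of tray between -0.075 and 0.075 m and y of bored_1 in the frame of tray between -0.09 and 0.09 m and z of each of bored_1, bored_2 in the frame of tray below 0.045 m and linear speed of each of bored_1, bored_2 below 0.02 m/s and x of bored_2 in the frame of tray between -0.075 and 0.075 m and y of bored_2 in the frame of tray between -0.09 and 0.09 m), for 0.2 s.
2. the nut is set so that the lever meets the blanks about half-way through its swing (value of joint adjuster between 5.6 and 9.6 rad and value of joint cam_lever between 0.42 and 0.86 rad and (contact force between clamp_bar and blank_1 above 2 N or contact force between clamp_bar and blank_2 above 2 N or contact force between clamp_bar and blank_3 above 2 N or contact force between clamp_bar and blank_4 above 2 N)), for 0.04 s.
3. the lever is fully closed on the blanks (value of joint cam_lever above 1.09 rad and contact force between clamp_bar and blank_1 above 4 N and contact force between clamp_bar and blank_2 above 4 N and contact force between clamp_bar and blank_3 above 4 N and contact force between clamp_bar and blank_4 above 4 N), for 0.2 s.
At the end, for the whole second after the job is handed in: Lever fully closed (over 1.09 rad) with the nut set so that it meets the blanks about half-way (nut 5.6 to 9.6 rad); every raw blank within 8 mm of a station, square within 7 degrees, pressed by the bar with over 4 N; finished blanks from the jig lie in the tray (all of step 3 and value of joint adjuster between 5.6 and 9.6 rad and (distance between blank_1 and station_1 below 0.008 m or distance between blank_1 and station_2 below 0.008 m or distance between blank_1 and station_3 below 0.008 m or distance between blank_1 and station_4 below 0.008 m) and angle between the x axis of each of blank_1, blank_2, blank_3, blank_4 and the x axis of jig, either way round below 0.12 rad and (distance between blank_2 and station_1 below 0.008 m or distance between blank_2 and station_2 below 0.008 m or distance between blank_2 and station_3 below 0.008 m or distance between blank_2 and station_4 below 0.008 m) and (distance between blank_3 and station_1 below 0.008 m or distance between blank_3 and station_2 below 0.008 m or distance between blank_3 and station_3 below 0.008 m or distance between blank_3 and station_4 below 0.008 m) and (distance between blank_4 and station_1 below 0.008 m or distance between blank_4 and station_2 below 0.008 m or distance between blank_4 and station_3 below 0.008 m or distance between blank_4 and station_4 below 0.008 m) and x of bored_1 in the frame of tray between -0.075 and 0.075 m and y of bored_1 in the frame of tray between -0.09 and 0.09 m and z of each of bored_1, bored_2 in the frame of tray below 0.045 m and linear speed of each of bored_1, bored_2 below 0.02 m/s and x of bored_2 in the frame of tray between -0.075 and 0.075 m and y of bored_2 in the frame of tray between -0.09 and 0.09 m); the robot touches nothing.
It fails at once if a bystander (hammer, staple box, glue bottle, tape measure, insert bowl) is shifted more than 40 mm (distance of any of tack_hammer, staple_box, glue_bottle, tape_measure, insert_tin from where it was at the start of the episode above 0.04 m).
It fails at once if the finished blank already in the tray is knocked out of it (z of bored_old in the frame of tray above 0.06 m).
Of blank_1, blank_2, blank_3, blank_4 only 3 to 4 are there at a start; the rules pass over those that are not, and their reading is None.
Of bored_1, bored_2, bored_old only 1 to 2 are there at a start; the rules pass over those that are not, and their reading is None.
At some moment in a run one of blank_1, blank_2, blank_3, blank_4 may be knocked a few centimetres aside while the robot is not near it.
Once in a run the grip may slacken for a moment while it holds something.
It also fails if it takes over 210 s, if anything falls off the work surface, if the arm or the gripper's body presses on something with over 40 N, if the wrist force passes 120 N, or if a joint passes its speed limit or range.

## Working session

There is one attempt and no reset: what is moved stays moved. The work goes in short steps, Python scripts to look and compute and a tool call to move; the robot and the scene stay as the last step left them, time stands still between calls to the robot, and variables do not carry over. Pictures are saved under pics/ and viewed, at most 17 in all, crops included, and the job is handed in when it is done.

Besides the shell and the picture viewer there is one more tool, called as a command line: name --argument value ..., lists and objects as JSON in quotes. move_arm: Moves the arm, as the interface text tells. Its arguments: {"type":"object","properties":{"increments":{"type":"array"}},"required":["increments"]}

```bash
ls; mkdir -p pics; cat > h.py <<'E'
import numpy as np, cv2, json
from scipy.spatial.transform import Rotation as R
from plant import manip
def grab(n,save=None):
    s=manip.state(); f=manip.grab_frame(n); f['state']=s
    if save: cv2.imwrite('pics/'+save,f['image'])
    return f
def foc(f): return f['image'].shape[0]/2/np.tan(np.radians(f['fov_y'])/2)
def ray(f,u,v):
    F=foc(f); x=(u-f['cx'])/F; y=(v-f['cy'])/F
    if 'eye' in f:
        d=np.array([x,y,1.]); return np.array(f['eye']),np.array(f['rotation'])@(d/np.linalg.norm(d))
    r=np.hypot(x,y)+1e-12; d=np.array([x/r*np.sin(r),y/r*np.sin(r),np.cos(r)])
    s=f['state']; q=s['tool_rot']; Rt=R.from_quat([q[1],q[2],q[3],q[0]]).as_matrix()
    T=np.array(f['T_tool_cam']); return Rt@T[:3,3]+np.array(s['tool_pos']),Rt@T[:3,:3]@d
def onz(f,u,v,z):
    o,d=ray(f,u,v); return o+d*(z-o[2])/d[2]
def proj(f,p):
    F=foc(f); p=np.array(p,float)
    if 'eye' in f:
        c=np.array(f['rotation']).T@(p-np.array(f['eye'])); return F*c[0]/c[2]+f['cx'],F*c[1]/c[2]+f['cy']
    s=f['state']; q=s['tool_rot']; Rt=R.from_quat([q[1],q[2],q[3],q[0]]).as_matrix(); T=np.array(f['T_tool_cam'])
    c=T[:3,:3].T@(Rt.T@(p-np.array(s['tool_pos']))-T[:3,3]); t=np.arctan2(np.hypot(c[0],c[1]),c[2]); n=np.hypot(c[0],c[1])+1e-12
    return F*t*c[0]/n+f['cx'],F*t*c[1]/n+f['cy']
def tri(f1,p1,f2,p2):
    o1,d1=ray(f1,*p1);o2,d2=ray(f2,*p2)
    a=np.linalg.lstsq(np.stack([d1,-d2],1),o2-o1,rcond=None)[0]
    A=o1+d1*a[0];B=o2+d2*a[1]; return (A+B)/2,np.linalg.norm(A-B)
E
python3 - <<'E'
from h import *
s=manip.state(); print(s)
t=grab('top','top0.png'); d=grab('side','side0.png')
for f in (t,d): print(f['fov_y'],f['cx'],f['cy'],f['eye'],np.round(f['rotation'],3).tolist())
print(manip.grab_frame('wrist')['T_tool_cam'])
big=cv2.resize(t['image'],(800,600),interpolation=cv2.INTER_CUBIC); cv2.imwrite('pics/top0b.png',big)
cv2.imwrite('pics/side0b.png',cv2.resize(d['image'],(800,600),interpolation=cv2.INTER_CUBIC))
E
```

```text
pics
{'time': 0.0, 'joint_pos': array([-1.25899884e+00,  5.33088551e-02,  1.61433349e+00,  1.41013378e-05,
        1.47603718e+00, -1.18986832e-01]), 'joint_vel': array([ 0.00044166,  0.00247313, -0.00125806,  0.0005762 ,  0.0014118 ,
        0.00070827]), 'joint_efforts': array([-1.66630281e-03, -3.93687308e+01, -3.70181894e+01, -5.90440413e-05,
        7.14452079e-03, -5.33816618e-06]), 'tool_pos': array([ 0.26077939, -0.56720411,  0.19636929]), 'tool_rot': array([-1.03926224e-03,  9.76892265e-01,  2.13729769e-01, -9.34508871e-05]), 'contact_force': array([ 0.07989467,  0.32740653, -0.62558355]), 'ft_torque': array([ 0.00838897,  0.00228563, -0.05374058]), 'grasp_force': 0.0, 'gripper_width': 1.000525782296748}
54.63084831545302 256.5441622134928 189.90599703289422 [0.44136943 0.01351096 1.14449785] [-0.028, 0.709, -0.703, 0.04]
43.99825038853469 251.55133994788656 200.7740920813734 [-0.02724561  0.82636154  1.0509583 ] [0.113, -0.285, 0.874, -0.377]
[[ 9.41020960e-06 -9.44827244e-01 -3.27569043e-01  8.34266905e-02]
 [ 9.99999910e-01  1.47841370e-04 -3.97700418e-04 -4.13225267e-04]
 [ 4.24186446e-04 -3.27569010e-01  9.44827161e-01 -1.75805329e-01]
 [ 0.00000000e+00  0.00000000e+00  0.00000000e+00  1.00000000e+00]]
```

View pics/top0b.png

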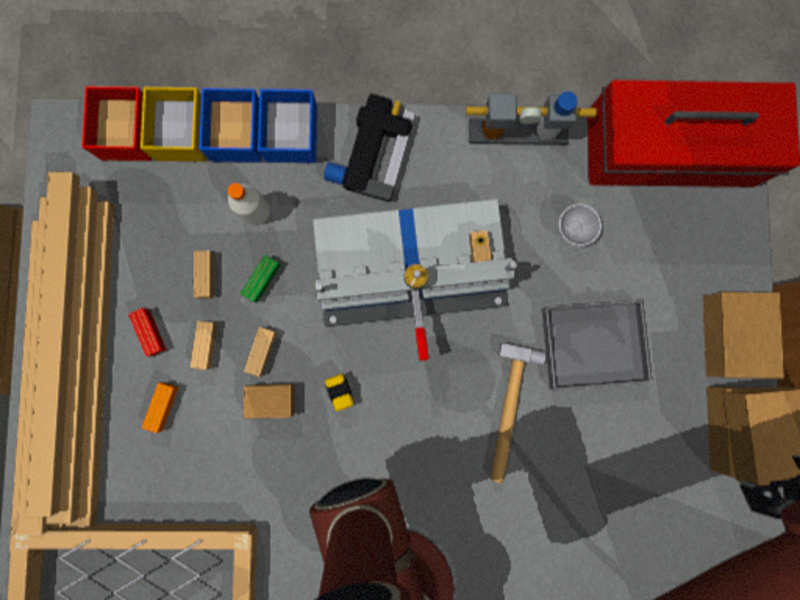

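View pics/side0b.png

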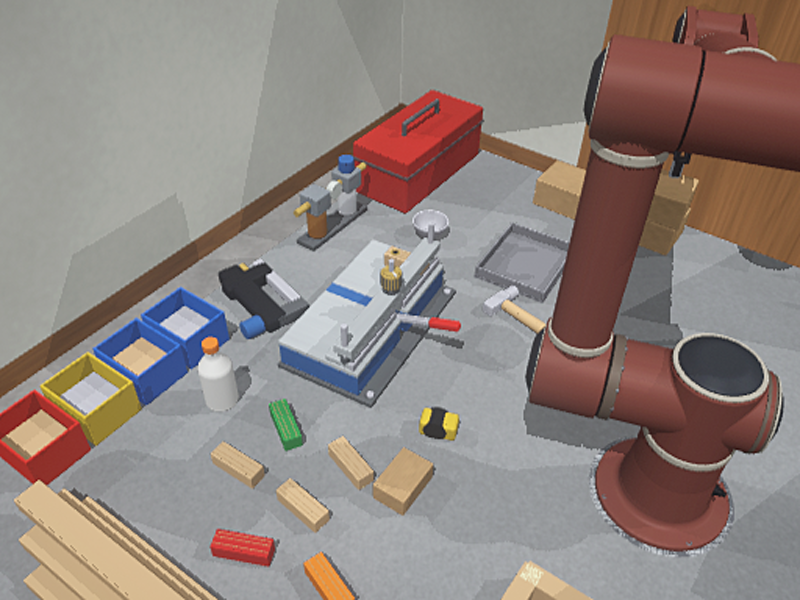

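The top view (800x600) shows three raw blanks at (203,274), (203,345) and (262,351). A finished blank is in the jig at (481,247), the tray at (597,343) is empty, and the lever is closed with its handle at (422,343). The look-alikes are red (146,332), orange (158,407), green (260,279) and a larger cardboard box (268,401). That box is the staple box, so I leave it alone.

```bash
python3 - <<'E'
s=open('h.py').read()
s=s.replace("    if save:","    if 'rotation' in f:\n        q=f['rotation']; f['rotation']=R.from_quat([q[1],q[2],q[3],q[0]]).as_matrix()\n    if save:")
open('h.py','w').write(s)
E
python3 - <<'E'
from h import *
t=grab('top'); d=grab('side')
im=t['image']
hsv=cv2.cvtColor(im,cv2.COLOR_BGR2HSV)
k=512/800
for name,(u,v) in dict(bA=(203,274),bB=(203,345),bC=(262,351),bored=(481,247),staple=(268,401),red=(422,343)).items():
    print(name,hsv[int(v*k),int(u*k)])
m=cv2.inRange(hsv,(8,60,90),(25,200,255)); m2=cv2.inRange(hsv,(0,170,90),(7,255,255))
for mm,n in((m,'wood'),(m2,'red')):
  for c in cv2.findContours(mm,0,2)[0]:
    if cv2.contourArea(c)<60: continue
    r=cv2.minAreaRect(c)
    z=0.03
    if n=='wood' : z=0.1 if abs(r[0][0]-308)<8 and r[0][1]<170 else 0.03
    bp=[onz(t,*p,z)[:2] for p in cv2.boxPoints(r)]
    cen=np.mean(bp,0); e=[bp[1]-bp[0],bp[2]-bp[1]]; L=max(e,key=np.linalg.norm)
    if 0.1<cen[0]<.9: print(n,np.round(r[0],1),np.round(cen,4),[round(np.linalg.norm(x)*1000) for x in e],'ang',round(np.degrees(np.arctan2(L[1],L[0])),1))
c=im[115:245,190:345]; cv2.imwrite('pics/jig.png',cv2.resize(c,None,fx=4.6,fy=4.6,interpolation=cv2.INTER_CUBIC))
c=d['image'][145:265,170:310]; cv2.imwrite('pics/jigs.png',cv2.resize(c,None,fx=5,fy=5,interpolation=cv2.INTER_CUBIC))
E
```

```text
bA [ 17 123 191]
bB [ 17 123 218]
bC [ 18 122 194]
bored [ 17 139 172]
staple [ 16 150 161]
red [  0 255 204]
wood [489.4 279.7] [ 0.2871 -0.6989] [144, 171] ang -179.2
wood [457.6 260.6] [ 0.342  -0.6061] [32, 69] ang -178.5
wood [170.5 256.5] [0.3489 0.2481] [85, 61] ang -89.6
wood [324.3 269.2] [ 0.3157 -0.2068] [232, 27] ang -11.6
wood [165.7 224.9] [0.4416 0.265 ] [91, 34] ang -16.7
wood [128.9 220.5] [0.4539 0.3745] [91, 34] ang -5.8
wood [476.5 214.5] [ 0.4804 -0.6699] [163, 167] ang 176.8
wood [266. 176.] [ 0.591  -0.0325] [42, 43] ang -179.8
wood [129. 175.] [0.5901 0.3796] [30, 91] ang -177.8
wood [307.  157.1] [ 0.6372 -0.1463] [36, 56] ang -172.9
wood [ 86.5 248.4] [0.3847 0.495 ] [798, 471] ang 2.2
wood [305.  70.] [ 0.8947 -0.142 ] [41, 18] ang -89.2
wood [147.5  79. ] [0.8893 0.3348] [77, 89] ang -178.2
wood [73.8 78.4] [0.8881 0.5603] [95, 70] ang 0.4
red [269.6 219.8] [ 0.4589 -0.044 ] [17, 61] ang -171.6
red [ 92.7 212.1] [0.4777 0.4826] [31, 89] ang -154.9
red [380.5  97.5] [ 0.8404 -0.3868] [28, 125] ang 178.5
red [73.  78.5] [0.8879 0.5628] [129, 150] ang -177.2
```

View pics/jig.png

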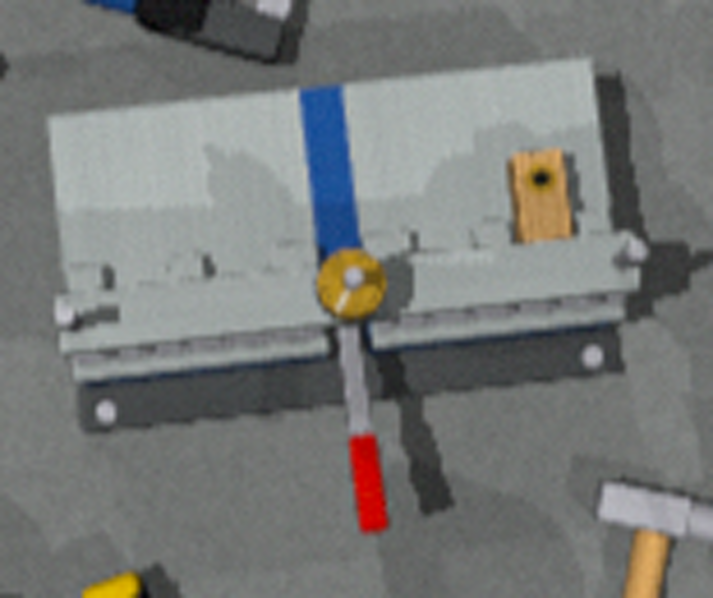

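View pics/jigs.png

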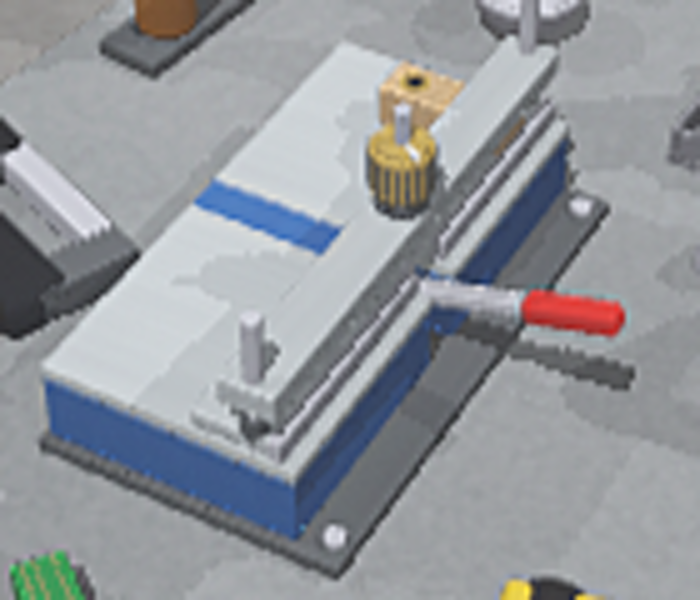

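Top crop: deck corners are at (48,117), (592,60), (624,318), (78,378), guide-pin tops at (66,302) and (632,238), and the nut at (350,285). The finished blank is at (541,195), towards -y. Side crop: the lever is closed, about level.

```bash
cat >> h.py <<'E'
def fitjig(t,cor,pins):
    P=[onz(t,u,v,0.07)[:2] for u,v in cor]+[onz(t,u,v,0.17)[:2] for u,v in pins]
    J=np.array([[.14,.175],[.14,-.175],[-.03,-.175],[-.03,.175],[0,.166],[0,-.166]])
    P=np.array(P); a=P.mean(0);b=J.mean(0)
    H=(J-b).T@(P-a); th=np.arctan2(H[0,1]-H[1,0],H[0,0]+H[1,1]); c,s=np.cos(th),np.sin(th); M=np.array([[c,-s],[s,c]])
    o=a-M@b; return o,th,(P-(J@M.T+o))*1000
E
python3 - <<'E'
from h import *
t=grab('top'); d=grab('side')
g=lambda p:(p[0]/4.6+190-.5+.11,p[1]/4.6+115-.4)
cor=[g(p) for p in [(48,117),(592,60),(624,318),(78,378)]];pins=[g(p) for p in [(66,302),(632,238)]]
o,th,res=fitjig(t,cor,pins); print(o,th,np.degrees(th)); print(np.round(res,1))
c,s=np.cos(th),np.sin(th);M=np.array([[c,-s],[s,c]])
W=lambda x,y:o+M@np.array([x,y])
print('nut',M.T@(onz(t,*g((350,285)),.165)[:2]-o))
b=onz(t,*g((541,195)),.1)[:2]; print('bored visible', M.T@(b-o), M.T@(onz(t,*g((541,178)),.1)[:2]-o))
gs=lambda p:(p[0]/5+170-.4,p[1]/5+145-.4)
# nut top tri: top face center z
print(tri(t,g((350,283)),d,gs((403,152))))
print(tri(t,g((354,276)),d,gs((403,108))))
print(tri(t,g((66,302)),d,gs((252,317))))
print(tri(t,g((372,530)),d,gs((620,316))))
for y in(-.128,-.065,.065,.128): print(y,W(.033,y))
# tray
u=512/800
tr=[onz(t,a*u,b*u,.03) for a,b in((544,307),(641,299),(650,379),(552,388))]; print(np.round(tr,3),np.mean(tr,0))
# proj check
for x,y,z in((.14,.175,.07),(-.03,-.175,.07),(0,.166,.17),(0,-.166,.17)):
  w=W(x,y); q=proj(d,[*w,z]); print((np.array(q)-[170,145])*5)
E
```

```text
[ 0.57496845 -0.02723533] 0.12012534589923815 6.882675332575497
[[-2.9  0. ]
 [-3.5 -0.8]
 [-1.6  0.6]
 [-0.9 -2.1]
 [ 4.2 -0.9]
 [ 4.8  3.2]]
nut [-0.00348374  0.00151419]
bored visible [ 0.04761118 -0.12642489] [ 0.05822406 -0.12776568]
(array([ 0.57197916, -0.0270011 ,  0.16019074]), np.float64(0.002656350633004667))
(array([ 0.57225119, -0.02759665,  0.19230062]), np.float64(0.001319447668328122))
(array([0.55670971, 0.13547585, 0.16449961]), np.float64(0.007421078168867972))
(array([ 0.42896409, -0.04357139,  0.09863028]), np.float64(0.002275631996308418))
-0.128 [ 0.62306973 -0.1503583 ]
-0.065 [ 0.61552002 -0.0878123 ]
0.065 [0.59994126 0.04125087]
0.128 [0.59239155 0.10379687]
[[ 0.531 -0.281  0.03 ]
 [ 0.548 -0.47   0.03 ]
 [ 0.394 -0.483  0.03 ]
 [ 0.376 -0.294  0.03 ]] [ 0.46247813 -0.38199423  0.03      ]
[ 32.34838182 358.57859563]
[564.80202197 116.52741866]
[242.78617073 309.73957924]
[525.22266429 -15.57542813]
```

move_arm --increments '[0,0,-35,0,1,0,0,-35,0,1,0,0,-30,0.1,1,0,0,0,0.1,1,0,0,0,0.11,1]'

```text
time: 0.77
tool_pos: [0.2614, -0.5693, 0.3017]
tool_rot: [0.003, 0.998, 0.058, 0.001]
contact_force: [-1.5, 0.0, -0.0]
gripper_width: 0.996
grasp_force: 0.0
```

move_arm --increments '[16,-27,0,0,1,16,-27,0,0,1,16,-27,0,0,1,16,-27,0,0,1,16,-27,0,0,1,16,-27,0,0,1,16,-27,0,0,1,16,-27,0,0,1]'

```text
time: 1.43
tool_pos: [0.3623, -0.3366, 0.2977]
tool_rot: [0.0, 0.998, 0.06, 0.0]
contact_force: [0.7, 0.0, -0.3]
gripper_width: 1.0
grasp_force: 0.0
```

move_arm --increments '[16,-27,0,0,1,16,-27,0,0,1,16,-27,0,0,1,16,-27,0,0,1,16,-27,0,0,1,16,-27,0,0,1,16,-27,0,0,1,16,-27,0,0,1]'

```text
time: 2.1
tool_pos: [0.4634, -0.1067, 0.2978]
tool_rot: [0.0, 0.998, 0.06, 0.0]
contact_force: [0.3, -0.8, 0.7]
gripper_width: 1.0
grasp_force: 0.0
```

move_arm --increments '[16,-27,0,0,1,16,-27,0,0,1,16,-27,0,0,1,0,0,0,0,1,0,0,0,0,1]'

```text
time: 2.52
tool_pos: [0.5011, -0.0207, 0.2975]
tool_rot: [0.0, 0.998, 0.062, -0.0]
contact_force: [-0.3, -0.3, -0.2]
gripper_width: 1.0
grasp_force: 0.0
```

```bash
cat >> h.py <<'E'
def psi(s):
    q=s['tool_rot']; x=R.from_quat([q[1],q[2],q[3],q[0]]).as_matrix()[:,0]; return np.arctan2(x[1],x[0])
def delta(x,y,z,ps=None):
    s=manip.state(); p=psi(s); q=p if ps is None else ps
    d=np.array([x,y,z])-s['tool_pos']; sp=(p-q+np.pi)%(2*np.pi)-np.pi
    print('t',round(s['time'],2),'pos',np.round(s['tool_pos'],4),'psi',round(p,4),'q6',round(s['joint_pos'][5],2),'g',round(s['gripper_width'],3),'| spin',round(sp,3),'tx %.1f ty %.1f tz %.1f'%tuple(1000*np.array([d[0]*np.cos(q)+d[1]*np.sin(q),d[0]*np.sin(q)-d[1]*np.cos(q),-d[2]])))
E
python3 - <<'E'
from h import *
delta(.5,-.03,.3,.12); print(manip.state()['joint_pos'])
w=grab('wrist','w0.png'); print(w['fov_y'],w['cx'],w['cy'])
cv2.imwrite('pics/w0b.png',cv2.resize(w['image'],(800,600),interpolation=cv2.INTER_CUBIC))
o=np.array([.575,-.0272]);th=.12;M=np.array([[np.cos(th),-np.sin(th)],[np.sin(th),np.cos(th)]])
for x,y,z in((.14,.175,.07),(.14,-.175,.07),(-.03,-.175,.07),(-.03,.175,.07),(0,.166,.17),(0,-.166,.17)):
  print(np.array(proj(w,[*(o+M@[x,y]),z]))/.64)
E
```

```text
t 2.52 pos [ 0.5011 -0.0207  0.2975] psi 0.1238 q6 1.26 g 1.0 | spin 0.004 tx -2.2 ty 9.1 tz -2.5
[-1.89623360e-01 -2.85550528e-01  1.75979162e+00 -2.81797013e-04
  1.66772905e+00  1.25730947e+00]
65.70646984690485 261.1467089051232 193.6608929229697
[229.78660175  16.39310555]
[618.73328319  23.24255512]
[613.96509615 202.12425238]
[232.41275173 198.71153197]
[191.34726502 173.14964728]
[662.09130207 178.77823824]
```

View pics/w0b.png

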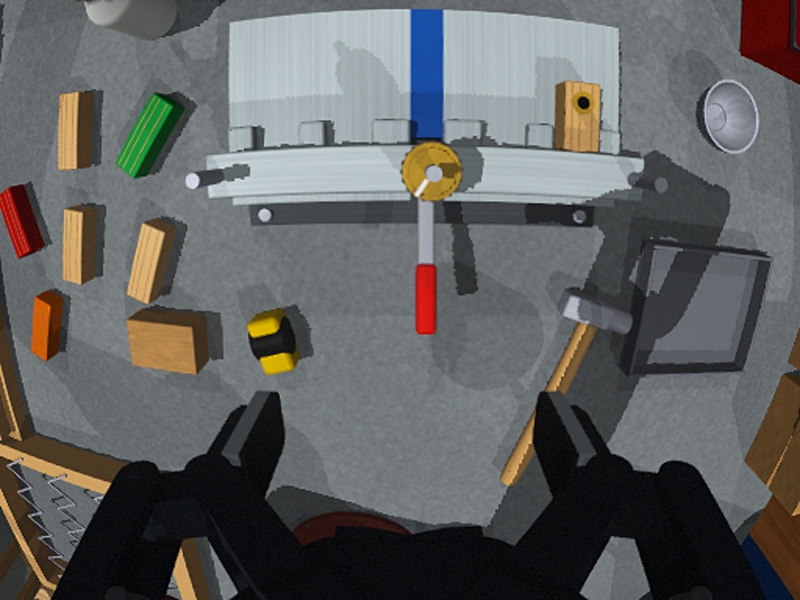

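Wrist view: deck back corners at (230,22) and (619,28), pin tops at (192,181) and (662,185), lever handle at (426,265)-(426,333). The finished blank at (578,118) is in station 1. The three raw blanks are plain.

```bash
python3 - <<'E'
from h import *
from scipy.optimize import least_squares
w=grab('wrist'); t=grab('top'); d=grab('side')
g=lambda p:(p[0]/4.6+190-.4,p[1]/4.6+115-.4); gs=lambda p:(p[0]/5+170-.4,p[1]/5+145-.4); gw=lambda p:(p[0]*.64-.2,p[1]*.64-.2)
C=[(.14,.175,.07),(.14,-.175,.07),(-.03,-.175,.07),(-.03,.175,.07),(0,.166,.17),(0,-.166,.17)]
obs=[(t,C[i],g(p)) for i,p in enumerate([(48,117),(592,60),(624,318),(78,378),(66,302),(632,238)])]
ow=[(w,C[0],gw((230,22))),(w,C[1],gw((619,28))),(w,C[4],gw((192,181))),(w,C[5],gw((662,185)))]
os_=[(d,C[0],gs((44,368))),(d,C[4],gs((252,317)))]
def W(p,c):
    a=p[2]; return [p[0]+c[0]*np.cos(a)-c[1]*np.sin(a),p[1]+c[0]*np.sin(a)+c[1]*np.cos(a),c[2]]
for n,O in(('top',obs),('wrist',ow),('all',obs+ow+os_)):
    f=lambda p:np.concatenate([np.array(proj(c,W(p,q)))-o for c,q,o in O])
    r=least_squares(f,[.575,-.027,.12]); print(n,np.round(r.x,4),np.round(r.fun.reshape(-1,2),1).tolist())
p=[.571,-.0265,.121]
# lever handle ends in wrist: closed prediction
for rr in(.088,.15):
  for a in(-6,5,17): print(rr,a,np.array(proj(w,W(p,(-rr*np.cos(np.radians(a)),0,.055+rr*np.sin(np.radians(a))))))/.64)
print('nut',tri(t,g((350,283)),w,gw((432,171))),tri(d,gs((403,152)),w,gw((432,171))))
# blanks via wrist top faces
hsv=cv2.cvtColor(w['image'],cv2.COLOR_BGR2HSV)
for cor in ([(60,93),(90,92),(88,166),(58,166)],):
  print([np.round(onz(w,*gw(c),.03),3) for c in cor])
E
```

```text
top [ 0.5753 -0.0272  0.1203] [[0.0, -1.1], [-0.3, -1.3], [0.2, -0.7], [-0.7, -0.4], [-0.4, 1.5], [1.2, 1.6]]
wrist [ 0.57   -0.029   0.1206] [[-0.2, 0.0], [-0.1, -0.0], [0.2, -0.1], [-0.0, 0.1]]
all [ 0.5711 -0.0285  0.1209] [[0.4, 0.4], [0.1, 0.1], [0.6, 0.7], [-0.3, 1.1], [0.1, 3.1], [1.7, 3.2], [-0.5, -0.6], [-0.4, -0.9], [-0.2, -1.1], [-0.2, -1.0], [-0.6, -1.1], [0.0, -0.7]]
0.088 -6 [422.14867974 256.13116724]
0.088 5 [422.69079797 260.58459638]
0.088 17 [423.36053454 261.6775489 ]
0.15 -6 [421.32232991 314.83692025]
0.15 5 [422.13989597 325.86378651]
0.15 17 [423.2206282  332.71169673]
nut (array([ 0.57077631, -0.02674075,  0.17866063]), np.float64(0.0023603819943472343)) (array([ 0.57060058, -0.02854819,  0.1596497 ]), np.float64(0.0014034252289116815))
[array([0.634, 0.394, 0.03 ]), array([0.631, 0.346, 0.03 ]), array([0.548, 0.343, 0.03 ]), array([0.548, 0.392, 0.03 ])]
```

```bash
python3 - <<'E'
from h import *
w=grab('wrist'); d=grab('side'); t=grab('top')
def W(p,c):
    a=p[2]; return [p[0]+c[0]*np.cos(a)-c[1]*np.sin(a),p[1]+c[0]*np.sin(a)+c[1]*np.cos(a),c[2]]
p=[.570,-.0285,.1206]
cen=[]
for n,f in(('w',w),('s',d),('t',t)):
    hsv=cv2.cvtColor(f['image'],cv2.COLOR_BGR2HSV); m=cv2.inRange(hsv,(0,170,60),(6,255,255))|cv2.inRange(hsv,(176,170,60),(180,255,255))
    tgt=np.array(proj(f,W(p,(-.12,0,.08))))
    c=min(cv2.findContours(m,0,2)[0],key=lambda c:np.linalg.norm(c.mean((0,1))-tgt) if cv2.contourArea(c)>30 else 1e9)
    M=cv2.moments(c); q=(M['m10']/M['m00'],M['m01']/M['m00']); cen.append((f,q)); print(n,q)
    for a in(-6,0,6,12,18,24,30): print('  ',a,np.round(proj(f,W(p,(-.119*np.cos(np.radians(a)),0,.055+.119*np.sin(np.radians(a))))),1))
print(tri(*cen[0],*cen[1]),tri(*cen[2],*cen[1]))
E
```

```text
w (270.5178130511464, 190.52345679012345)
   -6 [270.5 183.8]
   0 [270.7 186.7]
   6 [271.  188.9]
   12 [271.3 190.3]
   18 [271.6 190.9]
   24 [271.9 190.5]
   30 [272.2 189.1]
s (284.3390476190476, 207.34095238095236)
   -6 [284.8 218.1]
   0 [285.3 215.2]
   6 [285.4 212.2]
   12 [285.1 208.9]
   18 [284.4 205.6]
   24 [283.2 202.2]
   30 [281.7 198.7]
t (269.74074074074076, 221.1028806584362)
   -6 [269.4 221.9]
   0 [269.6 222.1]
   6 [269.8 221.8]
   12 [270.  221.1]
   18 [270.1 219.9]
   24 [270.1 218.3]
   30 [270.1 216.2]
(array([ 0.456365  , -0.04092214,  0.0864356 ]), np.float64(0.0003038014671502403)) (array([ 0.45531148, -0.04091742,  0.08688912]), np.float64(0.002116999081894324))
```

move_arm --increments '[-6,2,28,0,1,-6,2,28,0,1,-6,2,28,0,1,-6,2,28,0,1,-6,2,28,0,1,-6,2,28,0,1,-6,2,28,0,1,-6,2,28,0,1]'

```text
time: 3.53
tool_pos: [0.4548, -0.0443, 0.0726]
tool_rot: [0.0, 0.998, 0.06, 0.0]
contact_force: [0.3, -0.2, -0.5]
gripper_width: 1.003
grasp_force: 0.0
```

move_arm --increments '[0,-1,4,0,1,0,0,0,0,0,0,0,0,0,0,0,0,0,0,0,0,0,0,0,0,0,0,0,0,0,0,0,0,0,0,0,0,0,0,0]'

```text
time: 4.2
tool_pos: [0.4556, -0.0427, 0.0703]
tool_rot: [0.0, 0.998, 0.06, 0.001]
contact_force: [-0.1, -0.0, -0.7]
gripper_width: 0.006
grasp_force: 0.0
```

```bash
python3 - <<'E'
from h import *
delta(.455,-.042,.068,.1206); s=manip.state(); print(s['grasp_force'],s['contact_force'],s['gripper_width']*85)
E
```

```text
t 4.2 pos [ 0.4556 -0.0427  0.0703] psi 0.121 q6 1.19 g 0.006 | spin 0.0 tx -0.5 ty -0.8 tz 2.3
0.0 [-0.07973971 -0.01779942 -0.69634974] 0.5131986317142175
```

```bash
python3 - <<'E'
from h import *
w=grab('wrist'); d=grab('side')
a=cv2.resize(w['image'][120:384,130:400],None,fx=1.9,fy=1.9); b=cv2.resize(d['image'][130:270,200:360],None,fx=3.5,fy=3.5)
h=min(a.shape[0],b.shape[0]); x=np.hstack([a[:h,:400],b[:h,:]])[:, :800]; 
x=np.hstack([cv2.resize(w['image'],(400,300)),cv2.resize(d['image'][130:280,200:400],(400,300))]); cv2.imwrite('pics/g1.png',x)
E
```

```text
(no output)
```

View pics/g1.png

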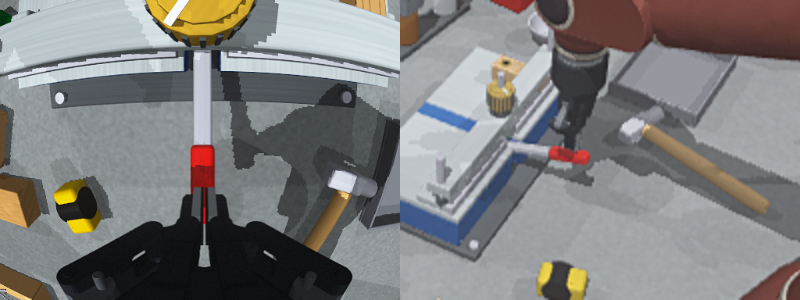

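The wrist pane shows the shut fingers lying over the handle, with red visible at (202,165). The side pane shows the red handle at (568,155). The pinch missed and the fingers look to be above the handle, so I re-measure it.

```bash
python3 - <<'E'
from h import *
w=grab('wrist'); d=grab('side')
def W(p,c):
    a=p[2]; return [p[0]+c[0]*np.cos(a)-c[1]*np.sin(a),p[1]+c[0]*np.sin(a)+c[1]*np.cos(a),c[2]]
p=[.570,-.0285,.1206]
for n,f in(('w',w),('s',d)):
    hsv=cv2.cvtColor(f['image'],cv2.COLOR_BGR2HSV); m=cv2.inRange(hsv,(0,170,60),(6,255,255))|cv2.inRange(hsv,(176,170,60),(180,255,255))
    tgt=np.array(proj(f,W(p,(-.12,0,.08))))
    ys,xs=np.nonzero(m); k=np.hypot(xs-tgt[0],ys-tgt[1])<60; print(n,xs[k].min(),xs[k].max(),ys[k].min(),ys[k].max(),xs[k].mean(),ys[k].mean())
    print('tcp',proj(f,w['state']['tool_pos']))
    for a in(-6,3,12): print(a,[np.round(proj(f,W(p,(-r*np.cos(np.radians(a)),0,.055+r*np.sin(np.radians(a))))),1).tolist() for r in(.088,.12,.15)])
    if n=='s': cv2.imwrite('pics/g2.png',cv2.resize(f['image'][165:240,230:340],None,fx=6,fy=6,interpolation=cv2.INTER_CUBIC))
E
```

```text
w 244 274 186 248 258.7126366950182 212.97812879708383
tcp (np.float64(261.3505589107646), np.float64(226.02995751808402))
-6 [[261.0, 174.7], [261.0, 214.8], [261.0, 247.7]]
3 [[261.0, 180.8], [261.0, 226.3], [261.0, 264.3]]
12 [[261.0, 184.4], [261.0, 235.5], [260.9, 279.5]]
s 275 294 203 211 284.9240506329114 207.62025316455697
tcp (np.float64(284.63918734359703), np.float64(211.180732046909))
-6 [[275.6, 213.6], [285.1, 218.2], [294.2, 222.6]]
3 [[276.0, 210.4], [285.7, 213.8], [295.0, 217.1]]
12 [[275.7, 206.9], [285.4, 209.0], [294.7, 211.0]]
```

View pics/g2.png

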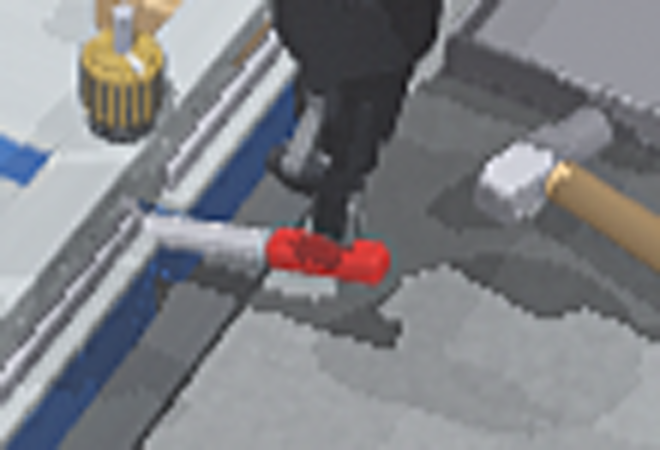

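The side crop shows the handle (268-388, 255) fully visible in front of the fingers, so it isn't clear where the fingers really are. I enlarge the wrist view.

```bash
python3 - <<'E'
from h import *
w=grab('wrist')
cv2.imwrite('pics/g3.png',cv2.resize(w['image'][165:315,180:340],None,fx=4,fy=4,interpolation=cv2.INTER_CUBIC))
E
```

```text
(no output)
```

View pics/g3.png

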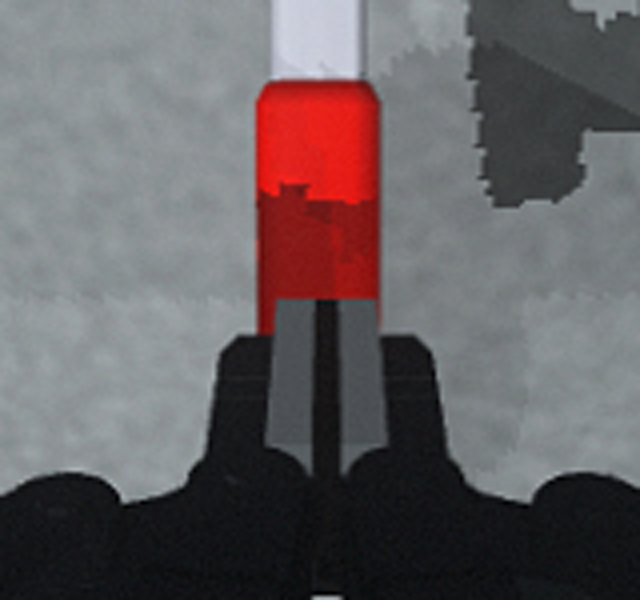

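The enlarged wrist view shows the shut pads (rows 300-450) resting above the handle. Both cameras put the real finger tips about 20 mm higher than the nominal TCP. I open, go 22 mm lower and pinch again.

move_arm --increments '[0,0,-2,0,1,0,0,0,0,1,0,0,0,0,1,0,0,0,0,1,0,0,0,0,1,0,0,0,0,1,0,0,12,0,1,0,0,12,0,1]'

```text
time: 5.12
tool_pos: [0.4558, -0.0428, 0.0474]
tool_rot: [0.0, 0.998, 0.06, 0.001]
contact_force: [0.4, 0.1, -0.5]
gripper_width: 0.997
grasp_force: 0.0
```

move_arm --increments '[0,0,0,0,1,0,0,0,0,0,0,0,0,0,0,0,0,0,0,0,0,0,0,0,0,0,0,0,0,0,0,0,0,0,0,0,0,0,0,0]'

```text
time: 5.78
tool_pos: [0.4551, -0.0415, 0.0478]
tool_rot: [-0.001, 0.998, 0.06, 0.0]
contact_force: [-1.1, 5.2, 0.8]
gripper_width: 0.188
grasp_force: 61.6
```

```bash
python3 - <<'E'
from h import *
w=grab('wrist');d=grab('side'); s=w['state']; delta(.455,-.042,.048,.1206); print(s['grasp_force'],s['contact_force'],s['gripper_width']*85)
x=np.hstack([cv2.resize(w['image'][140:340,130:400],(400,300)),cv2.resize(d['image'][165:240,230:330],(400,300),interpolation=cv2.INTER_CUBIC)]); cv2.imwrite('pics/g4.png',x)
E
```

```text
t 5.88 pos [ 0.4551 -0.0415  0.0478] psi 0.1208 q6 1.19 g 0.194 | spin 0.0 tx -0.2 ty 0.5 tz -0.2
61.62731230258942 [-1.11468662  5.19686068  0.77698243] 15.98028376431211
```

View pics/g4.png

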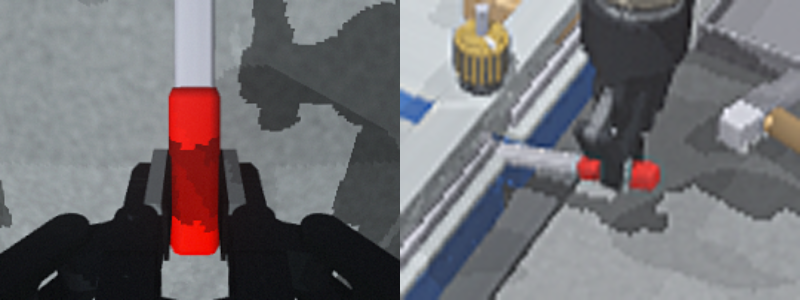

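The pinch holds: opening 16 mm, 62 N, with red between the pads in both panes. I work out the real tip height from the side pixel (283,212.5) and lead the lever open round its arc.

```bash
python3 - <<'E'
from h import *
d=grab('side')
for u,v in((283.2,212.5),(283.2,211)):
  o,r=ray(d,u,v)
  for y in(-.03,-.022,-.015):
    k=(y-o[1])/r[1]; print(y,o+r*k)
E
```

```text
-0.03 [ 0.45261701 -0.03        0.07617286]
-0.022 [ 0.44813421 -0.022       0.08527916]
-0.015 [ 0.44421175 -0.015       0.09324717]
-0.03 [ 0.4530685  -0.03        0.08204757]
-0.022 [ 0.44858148 -0.022       0.09109899]
-0.015 [ 0.44465534 -0.015       0.09901898]
```

move_arm --increments '[3,0,-9,0,0,3,0,-9,0,0,4,0,-8,0,0,5,0,-8,0,0,5,0,-8,0,0,6,0,-7,0,0,6,0,-7,0,0,7,0,-6,0,0]'

```text
time: 6.6
tool_pos: [0.4926, -0.0368, 0.1068]
tool_rot: [-0.001, 0.998, 0.06, -0.002]
contact_force: [6.1, 3.5, -13.9]
gripper_width: 0.189
grasp_force: 58.8
```

```bash
python3 - <<'E'
from h import *
delta(.5,-.03,.12,.1206); s=manip.state();print(s['grasp_force'],s['contact_force'],s['gripper_width']*85)
E
```

```text
t 6.6 pos [ 0.4926 -0.0368  0.1068] psi 0.1209 q6 1.22 g 0.189 | spin 0.0 tx 8.2 ty -5.8 tz -13.2
58.81290793418884 [  6.11055742   3.47817613 -13.92239375] 16.07239361607091
```

move_arm --increments '[6,0,-3,0,0,6,0,-3,0,0,4,0,-2,0,0,0,0,0,0,0]'

```text
time: 6.93
tool_pos: [0.509, -0.0349, 0.1172]
tool_rot: [-0.001, 0.998, 0.06, -0.002]
contact_force: [-1.1, 5.2, -2.2]
gripper_width: 0.183
grasp_force: 59.1
```

```bash
python3 - <<'E'
from h import *
delta(.5,-.03,.12,.1206); s=manip.state();print(s['grasp_force'],s['contact_force'],s['gripper_width']*85)
d=grab('side'); w=grab('wrist')
def W(p,c):
    a=p[2]; return [p[0]+c[0]*np.cos(a)-c[1]*np.sin(a),p[1]+c[0]*np.sin(a)+c[1]*np.cos(a),c[2]]
p=[.570,-.0285,.1206]
f=d
hsv=cv2.cvtColor(f['image'],cv2.COLOR_BGR2HSV); m=cv2.inRange(hsv,(0,170,60),(6,255,255))|cv2.inRange(hsv,(176,170,60),(180,255,255))
ys,xs=np.nonzero(m); k=(abs(xs-280)<40)&(abs(ys-195)<35); print(xs[k].min(),xs[k].max(),ys[k].min(),ys[k].max(),xs[k].mean(),ys[k].mean())
for a in(40,50,55,60): print(a,[np.round(proj(f,W(p,(-r*np.cos(np.radians(a)),0,.055+r*np.sin(np.radians(a))))),1).tolist() for r in(.088,.12,.15)])
cv2.imwrite('pics/g5.png',np.hstack([cv2.resize(w['image'],(400,300)),cv2.resize(f['image'][150:240,230:350],(400,300),interpolation=cv2.INTER_CUBIC)]))
E
```

```text
t 6.93 pos [ 0.509  -0.0349  0.1172] psi 0.1206 q6 1.23 g 0.183 | spin -0.0 tx -8.4 ty -5.9 tz -2.8
59.140552278840914 [-1.06638903  5.19129264 -2.22790365] 15.59531584648862
264 279 179 192 273.8235294117647 183.94117647058823
40 [[270.6, 195.2], [278.6, 192.9], [286.3, 190.6]]
50 [[267.5, 191.2], [274.3, 187.3], [280.8, 183.5]]
55 [[265.7, 189.3], [271.8, 184.7], [277.7, 180.1]]
60 [[263.8, 187.5], [269.1, 182.1], [274.3, 176.9]]
```

View pics/g5.png

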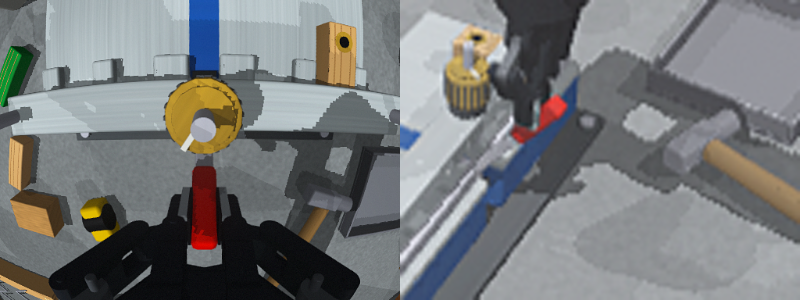

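Wrist pane: the handle is raised between the pads. Side pane: the handle is at about 55-59 deg, so the lever is nearly open. The real grasp centre is about 40 mm above the reported TCP. I nudge it further, release, and go to above the finished blank.

move_arm --increments '[3,0,-2,0,0,0,0,0,0,1,0,0,0,0,1,0,0,0,0,1,0,0,0,0,1,0,0,0,0,1,0,0,-25,0,1,0,0,-25,0,1]'

```text
time: 7.7
tool_pos: [0.5113, -0.0356, 0.1684]
tool_rot: [-0.0, 0.998, 0.06, -0.002]
contact_force: [1.1, 0.5, 1.1]
gripper_width: 1.0
grasp_force: 0.0
```

move_arm --increments '[0,0,-25,0,1,0,0,-25,0,1,20,22,0,0,1,20,22,0,0,1,20,22,0,0,1,20,22,0,0,1,20,22,0,0,1,18,19,0,0,1]'

```text
time: 8.37
tool_pos: [0.6466, -0.1511, 0.2197]
tool_rot: [0.0, 0.998, 0.06, 0.0]
contact_force: [-0.2, 0.6, 0.7]
gripper_width: 1.0
grasp_force: 0.0
```

move_arm --increments '[0,0,25,0,1,0,0,25,0,1,0,0,0,0,1]'

```text
time: 8.62
tool_pos: [0.6425, -0.1491, 0.1632]
tool_rot: [-0.002, 0.998, 0.06, -0.005]
contact_force: [-0.3, 0.2, -1.6]
gripper_width: 1.001
grasp_force: 0.0
```

```bash
python3 - <<'E'
from h import *
w=grab('wrist'); t=grab('top')
delta(.643,-.1486,.055,.1206); s=w['state']
p=[.570,-.0285,.1206]
def W(c):
    a=p[2]; return [p[0]+c[0]*np.cos(a)-c[1]*np.sin(a),p[1]+c[0]*np.sin(a)+c[1]*np.cos(a),c[2]]
hsv=cv2.cvtColor(w['image'],cv2.COLOR_BGR2HSV); m=cv2.inRange(hsv,(8,60,60),(25,220,255))
tgt=np.array(proj(w,W((.05,-.128,.1)))); print(tgt)
for c in cv2.findContours(m,0,2)[0]:
    if cv2.contourArea(c)>150:
        r=cv2.minAreaRect(c); print(np.round(r[0]),np.round(r[1]))
        if np.linalg.norm(np.array(r[0])-tgt)<50:
            for b in cv2.boxPoints(r):
                q=onz(w,*b,.1)-np.array(W((0,0,.1))); a=p[2]; print('jig',np.round([q[0]*np.cos(a)+q[1]*np.sin(a),-q[0]*np.sin(a)+q[1]*np.cos(a)],4))
d=grab('side'); f=d
hsv=cv2.cvtColor(f['image'],cv2.COLOR_BGR2HSV); m=cv2.inRange(hsv,(0,170,60),(6,255,255))|cv2.inRange(hsv,(176,170,60),(180,255,255))
ys,xs=np.nonzero(m); k=(abs(xs-275)<25)&(abs(ys-185)<20); print('lever',xs[k].min(),xs[k].max(),ys[k].min(),ys[k].max(),xs[k].mean(),ys[k].mean())
for a in(50,55,60): print(a,np.round(proj(f,W((-.119*np.cos(np.radians(a)),0,.055+.119*np.sin(np.radians(a))))),1).tolist())
cv2.imwrite('pics/g6.png',np.hstack([cv2.resize(w['image'],(400,300)),cv2.resize(f['image'][140:260,170:330],(400,300),interpolation=cv2.INTER_CUBIC)]))
E
```

```text
t 8.72 pos [ 0.6446 -0.1494  0.1685] psi 0.1207 q6 1.11 g 0.999 | spin 0.0 tx -1.5 ty -1.0 tz 113.5
[261.12104885 201.70121345]
[ 17. 360.] [47. 21.]
[294. 330.] [15. 24.]
[ 25. 297.] [75. 39.]
[ 92. 280.] [43. 46.]
[489. 316.] [134.  44.]
[260. 203.] [82. 37.]
jig [ 0.085  -0.1114]
jig [ 0.085  -0.1419]
jig [ 0.0084 -0.1434]
jig [ 0.0083 -0.1095]
lever 263 278 179 191 271.2542372881356 184.45762711864407
50 [274.0, 187.4]
55 [271.6, 184.8]
60 [268.9, 182.3]
```

View pics/g6.png

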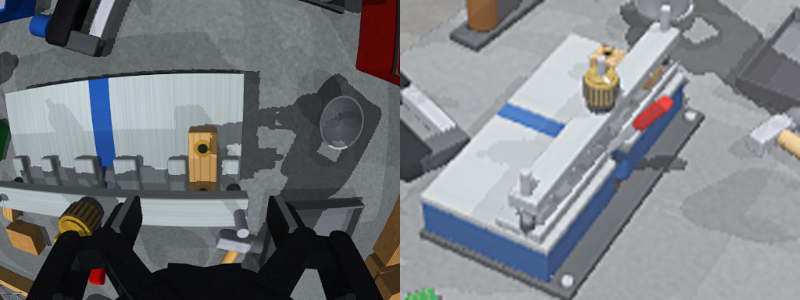

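Left pane: the finished blank at (202,158) is in station 1. Right pane: the lever is open at about 56 deg and the bar is up. I descend on the blank, pinch it, slide it out along +x and lift.

move_arm --increments '[0,0,28,0,1,0,0,28,0,1,0,0,24,0,1,0,0,16,0,1,-1,-1,10,0,1,0,0,8,0,1,0,0,0,0,1,0,0,0,0,0]'

```text
time: 9.43
tool_pos: [0.6452, -0.1489, 0.0572]
tool_rot: [0.0, 0.998, 0.06, 0.001]
contact_force: [-0.1, 0.2, 0.7]
gripper_width: 0.88
grasp_force: 0.0
```

move_arm --increments '[0,0,0,0,0,0,0,0,0,0,0,0,0,0,0,0,0,0,0,0,0,0,0,0,0]'

```text
time: 9.85
tool_pos: [0.6453, -0.149, 0.0572]
tool_rot: [0.001, 0.998, 0.06, 0.001]
contact_force: [0.4, 0.3, 5.1]
gripper_width: 0.35
grasp_force: 60.4
```

```bash
python3 - <<'E'
from h import *
delta(.643,-.1486,.055,.1206);s=manip.state();print(s['grasp_force'],s['contact_force'],s['gripper_width']*85)
E
```

```text
t 9.85 pos [ 0.6453 -0.149   0.0572] psi 0.1208 q6 1.11 g 0.35 | spin 0.0 tx -2.2 ty -0.7 tz 2.2
60.36895751953125 [0.39167453 0.29183972 5.11192477] 29.768127740068014
```

move_arm --increments '[8,0,-1,0,0,10,0,0,0,0,10,0,0,0,0,10,0,0,0,0,10,0,0,0,0,4,0,-10,0,0,0,0,-30,0,0,0,0,-30,0,0]'

```text
time: 10.52
tool_pos: [0.6949, -0.1414, 0.1243]
tool_rot: [-0.001, 0.998, 0.061, -0.002]
contact_force: [-0.2, 0.3, 0.2]
gripper_width: 0.353
grasp_force: 59.7
```

move_arm --increments '[0,0,-20,0,0,-23,21,0,0,0,-23,21,0,0,0,-23,21,0,0,0,-23,21,0,0,0,-23,21,0,0,0,-23,21,0,0,0,-23,21,0,0,0]'

```text
time: 11.18
tool_pos: [0.5534, -0.3084, 0.1466]
tool_rot: [-0.0, 0.998, 0.061, 0.0]
contact_force: [0.1, -0.9, -1.1]
gripper_width: 0.35
grasp_force: 87.1
```

move_arm --increments '[-23,21,0,0,0,-23,21,0,0,0,-23,21,0,0,0,0,0,0,0,0,0,0,0,0,0]'

```text
time: 11.6
tool_pos: [0.4924, -0.3796, 0.1465]
tool_rot: [-0.0, 0.998, 0.059, 0.0]
contact_force: [0.0, 0.4, -1.6]
gripper_width: 0.352
grasp_force: 87.0
```

```bash
python3 - <<'E'
from h import *
delta(.488,-.379,-.005,.1206);s=manip.state();print(s['grasp_force'],s['contact_force'],s['gripper_width']*85)
w=grab('wrist'); d=grab('side')
cv2.imwrite('pics/g7.png',np.hstack([cv2.resize(w['image'],(400,300)),cv2.resize(d['image'][60:270,180:460],(400,300),interpolation=cv2.INTER_CUBIC)]))
E
```

```text
t 11.6 pos [ 0.4924 -0.3796  0.1465] psi 0.1181 q6 0.68 g 0.352 | spin -0.002 tx -4.3 ty -1.1 tz 151.5
87.03660221770406 [ 0.00438796  0.35010761 -1.58086827] 29.92596216654699
```

View pics/g7.png

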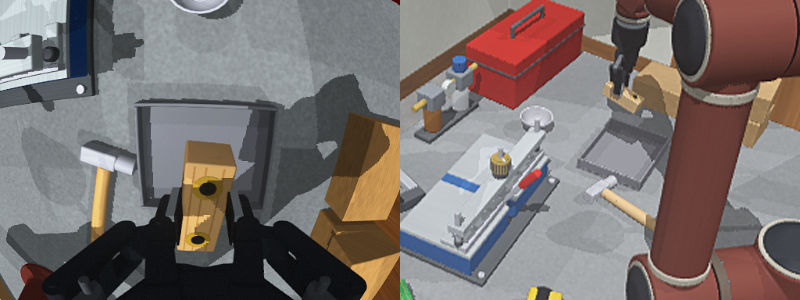

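The finished blank is held square over the tray. I lower it to about 3 mm above the tray floor and release.

move_arm --increments '[-2,0,30,0,0,-2,0,30,0,0,0,0,30,0,0,0,0,25,0,0,0,0,15,0,0,0,0,10,0,0,0,0,10,0,0,0,0,0,0,0]'

```text
time: 12.37
tool_pos: [0.4909, -0.3796, -0.0023]
tool_rot: [0.001, 0.998, 0.061, 0.001]
contact_force: [-1.3, 0.6, 3.3]
gripper_width: 0.346
grasp_force: 72.2
```

move_arm --increments '[0,0,0,0,0,0,0,0,0,1,0,0,0,0,1,0,0,0,0,1,0,0,0,0,1,0,0,-30,0,1,0,0,-30,0,1,0,0,-30,0,1]'

```text
time: 13.03
tool_pos: [0.4883, -0.3784, 0.0868]
tool_rot: [-0.001, 0.998, 0.06, -0.001]
contact_force: [0.9, -0.5, -0.0]
gripper_width: 1.0
grasp_force: 0.0
```

move_arm --increments '[0,0,-35,0,1,0,0,-35,0,1,0,0,-35,0,1,0,0,-30,0,1,0,0,0,0,1]'

```text
time: 13.45
tool_pos: [0.4917, -0.3817, 0.231]
tool_rot: [0.005, 0.998, 0.06, 0.005]
contact_force: [0.3, -1.3, 1.1]
gripper_width: 0.993
grasp_force: 0.0
```

```bash
python3 - <<'E'
from h import *
t=grab('top'); w=grab('wrist'); d=grab('side')
hsv=cv2.cvtColor(t['image'],cv2.COLOR_BGR2HSV)
m=cv2.inRange(hsv,(8,60,80),(25,200,255))
for c in cv2.findContours(m,0,2)[0]:
    if cv2.contourArea(c)<100 : continue
    r=cv2.minAreaRect(c); 
    bp=[onz(t,*p,.03)[:2] for p in cv2.boxPoints(r)]
    cen=np.mean(bp,0); e=[bp[1]-bp[0],bp[2]-bp[1]]; L=max(e,key=np.linalg.norm); D=min(e,key=np.linalg.norm)
    if .2<cen[0]<.8 and np.linalg.norm(L)<.13: print('top',np.round(r[0],1),np.round(cen,4),round(np.linalg.norm(L)*1000),round(np.linalg.norm(D)*1000),'ang',round(np.arctan(L[1]/L[0]),3))
delta(.44,.265,.2,-.29); print(manip.state()['joint_pos'])
cv2.imwrite('pics/g8.png',np.hstack([cv2.resize(w['image'],(400,300)),cv2.resize(t['image'],(400,300))]))
E
```

```text
top [170.5 256.5] [0.3489 0.2481] 91 61 ang -1.564
top [467. 231.] [ 0.4301 -0.6385] 92 58 ang -0.81
top [166.1 224.9] [0.4418 0.264 ] 92 36 ang -0.292
top [129.7 220.6] [0.4535 0.3721] 91 38 ang -0.111
top [380.2 212.1] [ 0.485  -0.3772] 92 42 ang 0.156
top [266.  175.5] [ 0.5925 -0.0325] 46 42 ang 0.003
top [130. 175.] [0.5902 0.3766] 91 36 ang 0.038
t 13.6 pos [ 0.4888 -0.379   0.2216] psi 0.1208 q6 0.67 g 0.996 | spin 0.411 tx -230.9 ty -603.1 tz 21.6
[-7.79797342e-01  2.42659917e-02  1.60223274e+00  7.73312027e-05
  1.51480828e+00  6.70231924e-01]
```

View pics/g8.png

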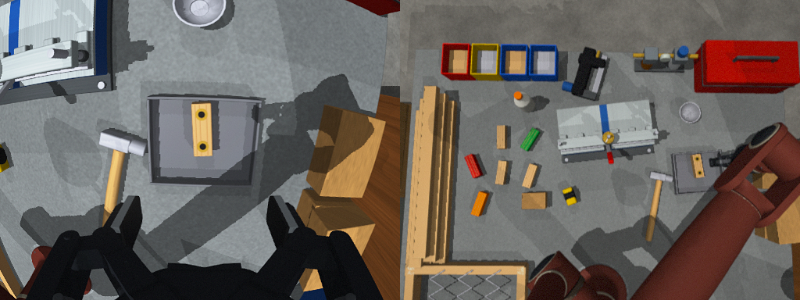

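The bored blank lies flat in the tray (left pane, 202,130); the top pane shows the same. I now move to hover over the raw blanks.

move_arm --increments '[0,0,-30,0,0.75,0,0,-30,0,0.75,3,-32,0,0,0.75,3,-32,0,0,0.75,3,-32,0,0,0.75,3,-32,0,0,0.75,3,-32,0,0,0.75,3,-32,0,0,0.75]'

```text
time: 14.27
tool_pos: [0.4824, -0.1844, 0.2787]
tool_rot: [-0.001, 0.998, 0.06, -0.002]
contact_force: [1.2, 0.2, -1.0]
gripper_width: 0.747
grasp_force: 0.0
```

move_arm --increments '[3,-32,0,0,0.75,3,-32,0,0,0.75,3,-32,0,0,0.75,3,-32,0,0,0.75,3,-32,0,0,0.75,3,-32,0,0,0.75,3,-32,0,0,0.75,3,-32,0,0,0.75]'

```text
time: 14.93
tool_pos: [0.4753, 0.0723, 0.279]
tool_rot: [-0.0, 0.998, 0.06, -0.002]
contact_force: [0.4, -0.8, -0.9]
gripper_width: 0.749
grasp_force: 0.0
```

move_arm --increments '[3,-32,0,0,0.75,3,-32,0,0,0.75,3,-32,0,0,0.75,3,-32,0,0,0.75,3,-32,0,0,0.75,3,-32,0,0,0.75,3,-32,0,0,0.75,3,-32,0,0,0.75]'

```text
time: 15.6
tool_pos: [0.4683, 0.329, 0.2786]
tool_rot: [0.001, 0.998, 0.06, -0.002]
contact_force: [1.1, 0.1, -1.0]
gripper_width: 0.747
grasp_force: 0.0
```

move_arm --increments '[0,0,0,0.11,0.75,0,0,0,0.11,0.75,0,0,0,0,0.75,0,0,0,0,0.75]'

```text
time: 15.93
tool_pos: [0.4688, 0.3275, 0.2793]
tool_rot: [0.001, 0.999, -0.048, -0.002]
contact_force: [-0.4, 0.2, -0.8]
gripper_width: 0.748
grasp_force: 0.0
```

```bash
cat > bl.py <<'E'
from h import *
def blanks(w,z=.03,jig=(.570,-.0285,.1206)):
    hsv=cv2.cvtColor(w['image'],cv2.COLOR_BGR2HSV); m=cv2.inRange(hsv,(12,60,70),(25,200,255))
    m=cv2.morphologyEx(m,cv2.MORPH_OPEN,np.ones((3,3)))
    out=[]
    for c in cv2.findContours(m,0,2)[0]:
        if cv2.contourArea(c)<150: continue
        P=np.array([onz(w,*q,z)[:2] for q in c[:,0].astype(float)])*1000
        r=cv2.minAreaRect(P.astype(np.float32)); b=cv2.boxPoints(r); e=[b[1]-b[0],b[2]-b[1]]; L=max(e,key=np.linalg.norm)
        l=sorted(np.linalg.norm(e,axis=1))
        if l[1]<150: 
            out.append((np.array(r[0])/1000,np.arctan(L[1]/L[0]),l)); u=c[:,0].mean(0)
            print('blank',np.round(out[-1][0],4),'yaw',round(out[-1][1],3),'size',np.round(l),'px',np.round(u))
    return out
E
python3 - <<'E'
from bl import *
w=grab('wrist'); blanks(w); delta(.466,.257,.2,-.292)
cv2.imwrite('pics/b1.png',cv2.resize(w['image'],(800,600),interpolation=cv2.INTER_CUBIC))
E
```

```text
blank [ 0.2645 -0.1809] yaw -0.082 size [ 36. 121.] px [504. 236.]
blank [0.3497 0.2456] yaw -1.541 size [76. 93.] px [317. 220.]
blank [0.442  0.2676] yaw -0.296 size [36. 93.] px [303. 165.]
blank [0.4534 0.3738] yaw -0.107 size [34. 92.] px [232. 174.]
blank [0.5877 0.3791] yaw 0.034 size [35. 90.] px [216.  74.]
t 15.98 pos [0.4691 0.3273 0.2799] psi -0.0969 q6 2.15 g 0.751 | spin 0.195 tx 17.3 ty 68.3 tz 79.9
```

View pics/b1.png

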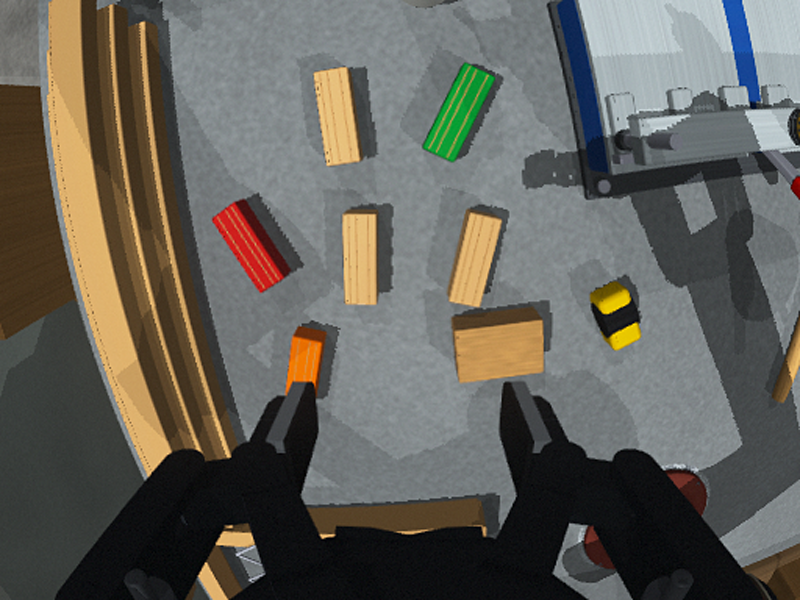

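The candidates in the wrist view (800x600) are:
- (475,257), (360,257) and (338,116): plain beech, 90x32 mm. These are the three raw blanks.
- Green (460,112), red (250,245) and orange (305,360): look-alikes.
- (498,345): the staple box.

I pick the blank at (475,257) first.

move_arm --increments '[0,0,0,0.1,0.75,0,0,0,0.1,0.75,6,22,20,0,0.75,6,23,20,0,0.75,5,23,20,0,0.75,0,0,33,0,0.75,0,0,33,0,0.75,0,0,33,0,0.75]'

```text
time: 16.65
tool_pos: [0.4658, 0.2568, 0.1213]
tool_rot: [-0.0, 0.989, -0.149, 0.0]
contact_force: [0.8, -0.2, 0.6]
gripper_width: 0.75
grasp_force: 0.0
```

move_arm --increments '[0,0,33,0,0.75,0,0,33,0,0.75,0,0,25,0,0.75,0,0,10,0,0.75,0,0,0,0,0.75,0,0,0,0,0.75]'

```text
time: 17.15
tool_pos: [0.4661, 0.2576, 0.022]
tool_rot: [-0.0, 0.989, -0.149, 0.0]
contact_force: [-0.5, -0.3, 0.4]
gripper_width: 0.749
grasp_force: 0.0
```

```bash
python3 - <<'E'
from bl import *
delta(.466,.258,-.011,-.295); w=grab('wrist'); blanks(w)
E
```

```text
t 17.15 pos [0.4661 0.2576 0.022 ] psi -0.2989 q6 2.23 g 0.749 | spin -0.004 tx -0.2 ty -0.3 tz 33.0
blank [0.3446 0.6678] yaw -0.002 size [36. 71.] px [ 10. 365.]
blank [0.3251 0.2068] yaw -0.057 size [17. 41.] px [363. 352.]
blank [0.3976 0.5746] yaw -0.011 size [ 27. 102.] px [ 20. 338.]
blank [0.3773 0.2411] yaw -0.061 size [23. 50.] px [314. 320.]
blank [0.4727 0.3639] yaw -0.106 size [48. 64.] px [120. 258.]
blank [0.4381 0.2667] yaw -0.298 size [ 32. 113.] px [260. 266.]
blank [0.5882 0.3711] yaw 0.034 size [49. 89.] px [ 53. 128.]
```

move_arm --increments '[0,0,13,0,0.75,0,0,12,0,0.75,0,0,8,0,0.75,0,0,0,0,0,0,0,0,0,0,0,0,0,0,0,0,0,0,0,0,0,0,0,0,0]'

```text
time: 17.87
tool_pos: [0.4662, 0.258, -0.0109]
tool_rot: [-0.0, 0.989, -0.149, 0.0]
contact_force: [-0.2, 0.2, -0.4]
gripper_width: 0.348
grasp_force: 59.5
```

move_arm --increments '[0,0,0,0,0,0,0,-15,0,0,0,0,-25,0,0,0,0,-32,0,0,0,0,-32,0,0,0,0,-32,0,0,0,0,-32,0,0,0,0,-32,0,0]'

```text
time: 18.53
tool_pos: [0.4655, 0.2577, 0.1903]
tool_rot: [-0.0, 0.989, -0.149, 0.0]
contact_force: [-0.1, 0.9, -0.9]
gripper_width: 0.351
grasp_force: 59.5
```

move_arm --increments '[0,0,0,-0.105,0,0,0,0,-0.105,0,0,0,0,-0.105,0,0,0,0,-0.105,0,0,0,0,0,0]'

```text
time: 18.95
tool_pos: [0.4657, 0.2578, 0.1887]
tool_rot: [-0.0, 0.998, 0.061, 0.0]
contact_force: [-0.3, 0.7, -0.8]
gripper_width: 0.35
grasp_force: 59.6
```

```bash
python3 - <<'E'
from bl import *
delta(.6863,.0511,.12,.1206); s=manip.state(); print(s['grasp_force'],s['contact_force'],s['gripper_width']*85); w=grab('wrist'); blanks(w,.22)
E
```

```text
t 18.95 pos [0.4657 0.2578 0.1887] psi 0.1224 q6 1.81 g 0.35 | spin 0.002 tx 194.1 ty 231.7 tz 68.7
59.56737756729126 [-0.31000437  0.66799956 -0.77601724] 29.725897674022733
blank [0.3544 0.3168] yaw -0.541 size [12. 51.] px [169. 362.]
blank [0.4414 0.0726] yaw -0.188 size [17. 82.] px [490. 286.]
blank [0.441  0.2552] yaw 0.123 size [38. 99.] px [262. 270.]
blank [0.5076 0.3127] yaw -0.11 size [16. 41.] px [167. 163.]
blank [0.5656 0.3149] yaw 0.032 size [17. 38.] px [174.  56.]
```

move_arm --increments '[20,23,0,0,0,20,23,0,0,0,20,23,0,0,0,20,23,0,0,0,20,23,0,0,0,20,23,0,0,0,20,23,0,0,0,20,23,0,0,0]'

```text
time: 19.67
tool_pos: [0.6477, 0.0933, 0.1884]
tool_rot: [-0.0, 0.998, 0.059, -0.0]
contact_force: [0.2, 0.0, -0.6]
gripper_width: 0.351
grasp_force: 59.6
```

move_arm --increments '[17,24,0,0,0,17,24,0,0,0,0,0,30,0,0,0,0,30,0,0,0,0,30,0,0,0,0,20,0,0,0,0,10,0,0,0,0,0,0,0]'

```text
time: 20.33
tool_pos: [0.6839, 0.0509, 0.0647]
tool_rot: [-0.0, 0.998, 0.059, -0.003]
contact_force: [-0.5, 0.4, -1.7]
gripper_width: 0.354
grasp_force: 59.6
```

```bash
python3 - <<'E'
from bl import *
delta(.6863,.0511,.061,.1206); s=manip.state(); print(s['grasp_force'],s['contact_force'],s['gripper_width']*85)
w=grab('wrist'); a=.1206; 
for c,y,l in blanks(w,.102):
  q=c-np.array([.570,-.0285]); print('jig',np.round([q[0]*np.cos(a)+q[1]*np.sin(a),-q[0]*np.sin(a)+q[1]*np.cos(a)],4))
# ribs check: save crop only
cv2.imwrite('pics/r1.png',w['image'])
E
```

```text
t 20.33 pos [0.6839 0.0509 0.0647] psi 0.1191 q6 1.42 g 0.354 | spin -0.002 tx 2.4 ty 0.1 tz 3.7
59.559892416000366 [-0.46521047  0.39241543 -1.68346824] 30.10868902205209
blank [0.571  0.2553] yaw -0.112 size [41. 83.] px [ 21. 322.]
blank [0.6459 0.2418] yaw -0.388 size [15. 56.] px [  6. 249.]
blank [0.6637 0.0487] yaw 0.112 size [33. 96.] px [261. 277.]
jig [0.0352 0.2817]
jig [0.1079 0.2592]
jig [0.1023 0.0654]
```

move_arm --increments '[0,0,3,0,0,-10,0,0,0,0,-10,0,0,0,0,-10,0,0,0,0,-10,0,0,0,0,-10,0,0,0,0,-8,0,0,0,0,0,0,0,0,0]'

```text
time: 21.05
tool_pos: [0.6289, 0.0438, 0.0676]
tool_rot: [0.0, 0.998, 0.06, 0.001]
contact_force: [0.9, -0.1, 0.3]
gripper_width: 0.352
grasp_force: 59.6
```

```bash
cat > j.py <<'E'
from bl import *
def rep():
    s=manip.state(); q=s['tool_pos'][:2]-np.array([.570,-.0285]); a=.1206
    print('t',round(s['time'],1),'jig xy',np.round([q[0]*np.cos(a)+q[1]*np.sin(a),-q[0]*np.sin(a)+q[1]*np.cos(a)],4),'z',round(s['tool_pos'][2],4),'psi',round(psi(s),3),'F',np.round(s['contact_force'],1),'grip',round(s['grasp_force'],1),round(s['gripper_width']*85,1))
    w=grab('wrist')
    for c,y,l in blanks(w,.1):
        q=c-np.array([.570,-.0285]); print('   jig',np.round([q[0]*np.cos(a)+q[1]*np.sin(a),-q[0]*np.sin(a)+q[1]*np.cos(a)],4))
if __name__=='__main__': rep()
E
python3 j.py
```

```text
t 21.1 jig xy [0.0672 0.0647] z 0.0676 psi 0.12 F [ 0.9 -0.1  0.3] grip 59.6 29.9
blank [0.5427 0.2514] yaw -0.44 size [31. 86.] px [ 13. 291.]
blank [0.6084 0.0417] yaw 0.119 size [34. 91.] px [257. 272.]
   jig [0.0065 0.2811]
   jig [0.0466 0.065 ]
```

move_arm --increments '[-4,0,3,0,0,-3,0,3,0,0,-2,0,1,0,0,-2,0,0,0,0,0,0,0,0,0]'

```text
time: 21.52
tool_pos: [0.6227, 0.043, 0.0613]
tool_rot: [-0.0, 0.998, 0.06, 0.006]
contact_force: [9.9, 2.5, 0.6]
gripper_width: 0.35
grasp_force: 59.7
```

```bash
python3 j.py
```

```text
t 21.5 jig xy [0.0609 0.0647] z 0.0613 psi 0.121 F [9.9 2.5 0.6] grip 59.7 29.8
blank [0.526  0.2583] yaw -0.458 size [13. 46.] px [  5. 308.]
blank [0.6065 0.0414] yaw 0.112 size [32. 88.] px [257. 281.]
   jig [-0.0092  0.29  ]
   jig [0.0447 0.065 ]
```

Contact at 10 N with the blank at the stop, y = 65 mm. I release it with a part opening, lift, and go to above the next blank.

move_arm --increments '[1,0,2,0,0,0,0,0,0,0.6,0,0,0,0,0.6,0,0,0,0,0.6,0,0,-20,0,0.6,0,0,-35,0,0.6,0,0,-35,0,0.75,0,0,-35,0,0.75]'

```text
time: 22.23
tool_pos: [0.6177, 0.0426, 0.1818]
tool_rot: [-0.0, 0.998, 0.06, -0.001]
contact_force: [1.2, -1.0, 0.8]
gripper_width: 0.748
grasp_force: 0.0
```

move_arm --increments '[0,0,-10,0.085,0.75,0,-30,0,0,0.75,0,-30,0,0,0.75,0,-30,0,0,0.75,0,-30,0,0,0.75,0,-30,0,0,0.75,0,-30,0,0,0.75,0,-30,0,0,0.75]'

```text
time: 22.9
tool_pos: [0.6105, 0.2537, 0.1909]
tool_rot: [0.0, 1.0, 0.018, -0.001]
contact_force: [0.6, -0.7, 0.3]
gripper_width: 0.747
grasp_force: 0.0
```

move_arm --increments '[0,-30,0,0,0.75,0,-30,0,0,0.75,0,-30,0,0,0.75,0,-30,0,0,0.75,0,0,0,0,0.75,0,0,0,0,0.75]'

```text
time: 23.4
tool_pos: [0.6061, 0.3735, 0.1905]
tool_rot: [0.001, 1.0, 0.019, -0.001]
contact_force: [-0.0, 0.0, -0.1]
gripper_width: 0.749
grasp_force: 0.0
```

```bash
python3 - <<'E'
from bl import *
w=grab('wrist'); blanks(w); delta(.613,.380,-.011,.035)
print('deck level:'); blanks(w,.1)
E
```

```text
blank [ 0.2728 -0.1741] yaw -0.185 size [ 46. 121.] px [500. 329.]
blank [0.3577 0.2788] yaw 0.02 size [36. 84.] px [318. 325.]
blank [0.4594 0.3744] yaw -0.112 size [ 33. 103.] px [257. 271.]
blank [ 0.584 -0.017] yaw 0.392 size [ 22. 108.] px [507. 195.]
blank [0.5907 0.3805] yaw 0.041 size [32. 93.] px [253. 172.]
t 23.45 pos [0.6065 0.3724 0.1907] psi 0.0367 q6 1.98 g 0.749 | spin 0.002 tx 6.8 ty -7.4 tz 201.7
deck level:
blank [ 0.3596 -0.0594] yaw -0.185 size [36. 96.] px [500. 329.]
blank [0.4268 0.2992] yaw 0.02 size [28. 67.] px [318. 325.]
blank [0.5073 0.375 ] yaw -0.112 size [26. 82.] px [257. 271.]
blank [0.606 0.065] yaw 0.392 size [17. 86.] px [507. 195.]
blank [0.6113 0.3797] yaw 0.041 size [25. 73.] px [253. 172.]
```

move_arm --increments '[4,-4,20,0,0.75,4,-4,30,0,0.75,0,0,33,0,0.75,0,0,33,0,0.75,0,0,33,0,0.75,0,0,25,0,0.75,0,0,15,0,0.75,0,0,12,0,0.75]'

```text
time: 24.12
tool_pos: [0.6139, 0.3788, -0.0118]
tool_rot: [0.001, 1.0, 0.017, -0.001]
contact_force: [0.0, -0.2, 0.2]
gripper_width: 0.751
grasp_force: 0.0
```

move_arm --increments '[0,0,0,0,0.75,0,0,0,0,0,0,0,0,0,0,0,0,0,0,0,0,0,0,0,0,0,0,0,0,0]'

```text
time: 24.62
tool_pos: [0.6167, 0.3817, -0.0061]
tool_rot: [-0.001, 1.0, 0.018, 0.002]
contact_force: [0.8, -0.3, 5.1]
gripper_width: 0.335
grasp_force: 59.0
```

```bash
python3 - <<'E'
from bl import *
s=manip.state(); delta(.613,.380,-.011,.035); print(s['contact_force'],s['grasp_force'])
w=grab('wrist'); blanks(w)
E
```

```text
t 24.62 pos [ 0.6167  0.3817 -0.0061] psi 0.036 q6 1.99 g 0.335 | spin 0.001 tx -3.8 ty 1.5 tz 4.9
[ 0.76411647 -0.31267064  5.10561664] 59.04259264469147
blank [0.4522 0.6482] yaw -0.009 size [ 33. 113.] px [ 15. 356.]
blank [0.596  0.3809] yaw 0.035 size [32. 97.] px [263. 274.]
```

move_arm --increments '[0,0,-15,0,0,0,0,-25,0,0,0,0,-32,0,0,0,0,-32,0,0,0,0,-32,0,0,0,0,-32,0,0,0,0,-32,0,0,0,0,0,-0.085,0]'

```text
time: 25.33
tool_pos: [0.6183, 0.3827, 0.2022]
tool_rot: [-0.003, 0.998, 0.061, 0.007]
contact_force: [1.0, 0.8, 1.5]
gripper_width: 0.335
grasp_force: 59.3
```

move_arm --increments '[3,27,0,0,0,3,27,0,0,0,3,27,0,0,0,3,27,0,0,0,3,27,0,0,0,3,27,0,0,0,3,27,0,0,0,3,27,0,0,0]'

```text
time: 26.0
tool_pos: [0.6645, 0.168, 0.1917]
tool_rot: [-0.0, 0.998, 0.06, 0.0]
contact_force: [-0.2, 0.5, -0.8]
gripper_width: 0.336
grasp_force: 59.3
```

move_arm --increments '[3,29,0,0,0,3,29,0,0,0,0,0,0,0,0,0,0,0,0,0]'

```text
time: 26.33
tool_pos: [0.6777, 0.111, 0.1914]
tool_rot: [-0.0, 0.998, 0.059, 0.0]
contact_force: [0.9, 0.3, -1.0]
gripper_width: 0.331
grasp_force: 59.3
```

```bash
python3 - <<'E'
from bl import *
s=manip.state(); delta(.6787,.1136,.064,.1206); print(s['contact_force'],s['grasp_force'],s['joint_vel'])
w=grab('wrist'); blanks(w,.23)
E
```

```text
t 26.33 pos [0.6777 0.111  0.1914] psi 0.1183 q6 1.51 g 0.331 | spin -0.002 tx 1.3 ty -2.4 tz 127.4
[ 0.87623825  0.28650406 -0.97057537] 59.3115109205246 [ 0.03963737  0.0008151   0.00279775  0.01118666 -0.00159315  0.00425358]
blank [ 0.5341 -0.187 ] yaw 0.736 size [ 18. 123.] px [505. 367.]
blank [0.589  0.1601] yaw -0.548 size [12. 38.] px [175. 351.]
blank [ 0.6392 -0.0775] yaw 1.074 size [16. 32.] px [489. 307.]
blank [0.639  0.2205] yaw -0.115 size [19. 45.] px [ 87. 282.]
blank [0.6851 0.0819] yaw 0.12 size [18. 40.] px [320. 248.]
blank [0.6589 0.109 ] yaw 0.117 size [31. 95.] px [261. 277.]
blank [0.7986 0.2112] yaw 1.553 size [18. 27.] px [92. 17.]
```

move_arm --increments '[0,-2,30,0,0,0,0,30,0,0,0,0,30,0,0,0,0,20,0,0,0,0,10,0,0,0,0,5,0,0,0,0,0,0,0,0,0,0,0,0]'

```text
time: 27.05
tool_pos: [0.6784, 0.1151, 0.0674]
tool_rot: [-0.0, 0.998, 0.061, 0.001]
contact_force: [-0.1, 0.5, 0.2]
gripper_width: 0.329
grasp_force: 59.3
```

```bash
python3 j.py
```

```text
t 27.1 jig xy [0.1249 0.1295] z 0.0674 psi 0.122 F [-0.1  0.5  0.2] grip 59.3 28.0
blank [0.4293 0.407 ] yaw -0.533 size [ 37. 137.] px [ 10. 364.]
blank [0.5946 0.0407] yaw 0.751 size [13. 56.] px [350. 356.]
blank [0.5641 0.2834] yaw -0.114 size [36. 82.] px [ 51. 329.]
blank [0.6552 0.1124] yaw 0.119 size [32. 99.] px [262. 277.]
blank [0.8146 0.2782] yaw 1.383 size [ 6. 34.] px [22.  4.]
   jig [-0.0873  0.4493]
   jig [0.0328 0.0657]
   jig [0.0316 0.3104]
   jig [0.1015 0.1297]
   jig [0.2797 0.275 ]
```

move_arm --increments '[-5,2,2,0,0,-10,0,1,0,0,-10,0,0,0,0,-10,0,0,0,0,-10,0,0,0,0,-8,0,0,0,0,-4,0,1,0,0,0,0,0,0,0]'

```text
time: 27.77
tool_pos: [0.6219, 0.1054, 0.0639]
tool_rot: [0.0, 0.998, 0.06, 0.002]
contact_force: [-0.1, 0.1, 6.0]
gripper_width: 0.333
grasp_force: 60.7
```

```bash
python3 j.py
```

```text
t 27.8 jig xy [0.0677 0.1267] z 0.0639 psi 0.121 F [-0.1  0.1  6. ] grip 60.7 28.3
blank [0.3748 0.4003] yaw -0.536 size [ 26. 111.] px [  5. 372.]
blank [0.5445 0.2784] yaw -0.12 size [37. 78.] px [ 34. 301.]
blank [0.6135 0.0639] yaw 0.361 size [ 5. 23.] px [332. 273.]
blank [0.6251 0.0476] yaw 0.117 size [38. 53.] px [364. 259.]
blank [0.6018 0.1034] yaw 0.127 size [31. 96.] px [257. 285.]
   jig [-0.1422  0.4491]
   jig [0.0116 0.3078]
   jig [0.0543 0.0865]
   jig [0.0639 0.0689]
   jig [0.0474 0.1271]
```

move_arm --increments '[-2,0,-1,0,0,-2,0,0,0,0,-2,0,0,0,0,0,0,0,0,0]'

```text
time: 28.15
tool_pos: [0.6161, 0.1048, 0.0639]
tool_rot: [0.0, 0.998, 0.06, 0.002]
contact_force: [1.9, 0.0, 5.9]
gripper_width: 0.332
grasp_force: 60.7
```

```bash
python3 j.py | head -1
```

```text
t 28.1 jig xy [0.0618 0.1267] z 0.0639 psi 0.121 F [1.9 0.  5.9] grip 60.7 28.2
```

move_arm --increments '[-2,0,-1,0,0,-2,0,0,0,0,0,0,0,0,0]'

```text
time: 28.45
tool_pos: [0.6157, 0.1048, 0.0661]
tool_rot: [-0.0, 0.998, 0.06, 0.006]
contact_force: [11.3, 1.4, 2.0]
gripper_width: 0.332
grasp_force: 59.7
```

```bash
python3 j.py
```

```text
t 28.4 jig xy [0.0614 0.1269] z 0.0661 psi 0.121 F [11.3  1.4  2. ] grip 59.7 28.2
blank [0.5404 0.2795] yaw -0.119 size [38. 77.] px [ 33. 295.]
blank [0.599 0.103] yaw 0.118 size [32. 87.] px [257. 269.]
blank [0.6208 0.0473] yaw 0.112 size [38. 59.] px [358. 257.]
   jig [0.0077 0.3093]
   jig [0.0446 0.1271]
   jig [0.0596 0.0691]
```

move_arm --increments '[1,0,2,0,0,0,0,0,0,0.5,0,0,0,0,0.5,0,0,0,0,0.5,0,0,-20,0,0.5,0,0,-35,0,0.6,0,0,-35,0,0.75,0,0,-35,0,0.75]'

```text
time: 29.17
tool_pos: [0.6102, 0.1043, 0.186]
tool_rot: [0.0, 0.998, 0.06, -0.002]
contact_force: [0.2, 0.0, 0.5]
gripper_width: 0.747
grasp_force: 0.0
```

move_arm --increments '[0,0,-15,0.114,0.75,0,0,0,0.114,0.75,-16,-25,0,0,0.75,-16,-25,0,0,0.75,-16,-25,0,0,0.75,-16,-25,0,0,0.75,-16,-25,0,0,0.75,-16,-25,0,0,0.75]'

```text
time: 29.83
tool_pos: [0.5307, 0.2645, 0.2002]
tool_rot: [0.001, 0.999, -0.054, -0.001]
contact_force: [-0.2, -0.1, 0.6]
gripper_width: 0.754
grasp_force: 0.0
```

move_arm --increments '[-16,-25,0,0,0.75,-16,-25,0,0,0.75,-16,-25,0,0,0.75,-16,-25,0,0,0.75,0,0,0,0,0.75,0,0,0,0,0.75]'

```text
time: 30.33
tool_pos: [0.4781, 0.3706, 0.2003]
tool_rot: [0.001, 0.999, -0.052, -0.001]
contact_force: [-0.2, -0.8, 0.3]
gripper_width: 0.75
grasp_force: 0.0
```

```bash
python3 - <<'E'
from bl import *
w=grab('wrist'); blanks(w); delta(.4784,.3708,-.008,-.107)
E
```

```text
blank [0.3507 0.2463] yaw -1.544 size [81. 99.] px [360. 243.]
blank [0.4545 0.3743] yaw -0.116 size [32. 93.] px [263. 176.]
blank [0.6226 0.002 ] yaw -0.114 size [40. 74.] px [500.  53.]
blank [0.6102 0.0529] yaw 0.119 size [67. 77.] px [479.  54.]
t 30.38 pos [0.4788 0.3698 0.2005] psi -0.1061 q6 2.21 g 0.747 | spin 0.001 tx -0.5 ty -1.0 tz 208.5
```

move_arm --increments '[0,-1,33,0,0.75,0,-1,33,0,0.75,0,0,33,0,0.75,0,0,33,0,0.75,0,0,33,0,0.75,0,0,20,0,0.75,0,0,13,0,0.75,0,0,9,0,0.75]'

```text
time: 31.05
tool_pos: [0.4793, 0.3703, -0.0076]
tool_rot: [0.001, 0.999, -0.054, -0.001]
contact_force: [-0.6, -0.1, 0.1]
gripper_width: 0.752
grasp_force: 0.0
```

move_arm --increments '[0,0,0,0,0.75,0,0,0,0,0,0,0,0,0,0,0,0,0,0,0,0,0,0,0,0,0,0,0,0,0,0,0,0,0,0]'

```text
time: 31.63
tool_pos: [0.4811, 0.3727, -0.0037]
tool_rot: [-0.001, 0.999, -0.053, 0.001]
contact_force: [-0.6, -1.1, 6.1]
gripper_width: -0.001
grasp_force: 3.1
```

move_arm --increments '[0,0,-15,0,0,0,0,-25,0,0,0,0,-32,0,0,0,0,-32,0,0,0,0,-32,0,0,0,0,-32,0,0,0,0,-35,-0.114,0,0,0,-15,-0.114,0]'

```text
time: 32.3
tool_pos: [0.4815, 0.3734, 0.2186]
tool_rot: [-0.002, 0.998, 0.063, 0.003]
contact_force: [0.9, 1.2, 1.3]
gripper_width: -0.001
grasp_force: 0.0
```

```bash
python3 - <<'E'
from bl import *
# station 2 approach: jig (.125,-.065)
x=.570+.125*.99274+.065*.1203; y=-.0285+.125*.1203-.065*.99274; print(x,y)
s=manip.state(); delta(x,y,.066,.1206); print(s['contact_force'],s['grasp_force'],s['gripper_width']*85)
w=grab('wrist'); blanks(w,.25)
E
```

```text
0.701912 -0.07799060000000001
t 32.3 pos [0.4815 0.3734 0.2186] psi 0.1265 q6 1.98 g -0.001 | spin 0.006 tx 164.5 ty 474.6 tz 152.6
[0.9481577  1.23716482 1.33646002] 0.0 -0.09971012926179088
blank [0.4438 0.1602] yaw -0.176 size [18. 41.] px [502. 300.]
blank [0.4789 0.3281] yaw -1.518 size [32. 40.] px [344. 258.]
blank [0.5195 0.3798] yaw -0.095 size [13. 37.] px [259. 181.]
blank [0.5843 0.2325] yaw 0.273 size [ 9. 27.] px [505. 116.]
blank [0.5826 0.2519] yaw 0.159 size [27. 30.] px [487. 111.]
blank [0.5855 0.5374] yaw 1.463 size [11. 38.] px [16. 55.]
```

The grip missed: the jaws shut fully at 6 N on top of the blank. So the real tips sit about 30 mm above the reported TCP, and I need to go lower. I re-measure this blank.

```bash
python3 - <<'E'
from bl import *
w=grab('wrist'); b=blanks(w); 
c,y,l=min(b,key=lambda q:np.linalg.norm(q[0]-[.454,.374])); g=c+.025*np.array([np.cos(y),np.sin(y)]); delta(g[0],g[1],-.02,y)
E
```

```text
blank [ 0.2637 -0.1739] yaw -0.168 size [ 43. 113.] px [499. 303.]
blank [0.3503 0.2473] yaw -1.539 size [ 80. 100.] px [340. 263.]
blank [0.4543 0.3751] yaw -0.112 size [32. 94.] px [260. 182.]
blank [0.5089 0.761 ] yaw -1.48 size [45. 82.] px [ 25. 122.]
blank [0.6134 0.0027] yaw 0.282 size [26. 70.] px [505. 125.]
blank [0.608 0.053] yaw 0.118 size [66. 76.] px [486. 113.]
blank [0.5959 0.7716] yaw 1.447 size [18. 99.] px [18. 68.]
blank [0.6246 0.7725] yaw 1.371 size [ 22. 108.] px [21. 51.]
t 32.4 pos [0.4818 0.3735 0.2178] psi 0.1215 q6 1.99 g 0.001 | spin 0.233 tx -2.5 ty 1.5 tz 237.8
```

move_arm --increments '[0,0,0,0.117,0.75,0,0,0,0.116,0.75,-2,1,33,0,0.75,0,0,33,0,0.75,0,0,33,0,0.75,0,0,33,0,0.75,0,0,33,0,0.75,0,0,33,0,0.75]'

```text
time: 33.07
tool_pos: [0.476, 0.3704, 0.0109]
tool_rot: [0.001, 0.998, -0.057, -0.001]
contact_force: [-0.4, 0.2, -0.4]
gripper_width: 0.752
grasp_force: 0.0
```

move_arm --increments '[0,0,20,0,0.75,0,0,13,0,0.75,0,0,5,0,0.75,0,0,0,0,0.75,0,0,0,0,0,0,0,0,0,0,0,0,0,0,0,0,0,0,0,0]'

```text
time: 33.73
tool_pos: [0.4795, 0.3724, -0.021]
tool_rot: [-0.001, 0.998, -0.056, 0.002]
contact_force: [-0.3, -0.1, 4.1]
gripper_width: 0.358
grasp_force: 61.4
```

move_arm --increments '[0,0,0,0,0,0,0,0,0,0,0,0,0,0,0]'

```text
time: 33.98
tool_pos: [0.4795, 0.3724, -0.021]
tool_rot: [-0.001, 0.998, -0.056, 0.002]
contact_force: [-0.1, 0.0, 6.0]
gripper_width: 0.357
grasp_force: 61.7
```

```bash
python3 j.py | head -1
```

```text
t 34.0 jig xy [-0.0416  0.4088] z -0.021 psi -0.112 F [-0.1  0.   6. ] grip 61.7 30.4
```

move_arm --increments '[0,0,-15,0,0,0,0,-25,0,0,0,0,-32,0,0,0,0,-32,0,0,0,0,-32,0,0,0,0,-32,0,0,0,0,-32,-0.117,0,0,0,-15,-0.116,0]'

```text
time: 34.7
tool_pos: [0.4794, 0.3723, 0.1973]
tool_rot: [-0.002, 0.998, 0.063, 0.003]
contact_force: [0.6, 0.0, 0.1]
gripper_width: 0.354
grasp_force: 61.0
```

move_arm --increments '[10,30,0,0,0,10,30,0,0,0,10,30,0,0,0,10,30,0,0,0,10,30,0,0,0,10,30,0,0,0,10,30,0,0,0,10,30,0,0,0]'

```text
time: 35.37
tool_pos: [0.5863, 0.1412, 0.1916]
tool_rot: [-0.0, 0.998, 0.06, 0.0]
contact_force: [0.5, -0.6, -1.1]
gripper_width: 0.36
grasp_force: 61.0
```

move_arm --increments '[11,30,0,0,0,11,30,0,0,0,11,30,0,0,0,11,29,0,0,0,11,29,0,0,0,11,29,0,0,0,11,29,0,0,0,10,28,0,0,0]'

```text
time: 36.03
tool_pos: [0.701, -0.0807, 0.1914]
tool_rot: [-0.0, 0.998, 0.06, -0.0]
contact_force: [0.9, 0.3, -0.6]
gripper_width: 0.36
grasp_force: 61.0
```

move_arm --increments '[0,0,30,0,0,0,0,30,0,0,0,0,30,0,0,0,0,0,0,0]'

```text
time: 36.37
tool_pos: [0.6954, -0.0783, 0.0928]
tool_rot: [-0.002, 0.998, 0.06, -0.007]
contact_force: [-2.0, 0.7, -3.0]
gripper_width: 0.357
grasp_force: 60.9
```

```bash
python3 j.py; python3 -c "
from h import *
delta(.7019,-.078,.053,.1206)"
```

```text
t 36.4 jig xy [ 0.1185 -0.0646] z 0.0928 psi 0.12 F [-2.   0.7 -3. ] grip 60.9 30.4
blank [ 0.4748 -0.451 ] yaw 0.949 size [ 38. 131.] px [500. 374.]
blank [0.4527 0.1718] yaw -1.447 size [28. 47.] px [ 42. 367.]
blank [ 0.5956 -0.2782] yaw -1.488 size [20. 41.] px [454. 334.]
blank [0.6222 0.0346] yaw 0.12 size [47. 75.] px [110. 289.]
blank [0.6021 0.0903] yaw 0.108 size [ 56. 101.] px [ 61. 296.]
blank [ 0.6498 -0.0836] yaw 0.123 size [ 43. 113.] px [262. 279.]
   jig [-0.1454 -0.408 ]
   jig [-0.0923  0.213 ]
   jig [-0.0047 -0.251 ]
   jig [0.0594 0.0564]
   jig [0.0462 0.1141]
   jig [ 0.0726 -0.0643]
t 36.42 pos [ 0.6971 -0.0785  0.0963] psi 0.1205 q6 1.23 g 0.358 | spin -0.0 tx 4.9 ty 0.1 tz 43.3
```

move_arm --increments '[0,0,15,0,0,0,0,12,0,0,0,0,10,0,0,0,0,6,0,0,0,0,4,0,0,0,0,0,0,0,0,0,0,0,0]'

```text
time: 37.0
tool_pos: [0.7008, -0.0791, 0.0548]
tool_rot: [0.0, 0.998, 0.06, 0.0]
contact_force: [0.3, -0.0, -0.7]
gripper_width: 0.36
grasp_force: 61.0
```

```bash
python3 j.py|grep -A20 jig
```

```text
t 37.0 jig xy [ 0.1238 -0.066 ] z 0.0548 psi 0.121 F [ 0.3 -0.  -0.7] grip 61.0 30.6
blank [0.6388 0.0388] yaw -0.738 size [31. 77.] px [ 84. 313.]
blank [0.5992 0.0942] yaw -0.181 size [ 62. 132.] px [ 40. 329.]
blank [ 0.6847 -0.0811] yaw 0.122 size [33. 86.] px [263. 280.]
   jig [0.0764 0.0585]
   jig [0.0438 0.1183]
   jig [ 0.1075 -0.066 ]
```

move_arm --increments '[0,-1,3,0,0,-10,0,0,0,0,-10,0,0,0,0,-10,0,0,0,0,-10,0,0,0,0,-8,0,0,0,0,-4,0,0,0,0,-2,0,0,0,0]'

```text
time: 37.72
tool_pos: [0.6467, -0.0847, 0.0519]
tool_rot: [0.0, 0.998, 0.06, 0.0]
contact_force: [-0.1, -0.3, 0.0]
gripper_width: 0.361
grasp_force: 61.0
```

move_arm --increments '[-2,0,0,0,0,-2,0,0,0,0,0,0,0,0,0]'

```text
time: 37.97
tool_pos: [0.643, -0.0851, 0.0517]
tool_rot: [0.0, 0.998, 0.06, 0.0]
contact_force: [0.3, -0.3, -0.9]
gripper_width: 0.358
grasp_force: 61.0
```

```bash
python3 j.py|grep -A20 jig
```

```text
t 38.0 jig xy [ 0.0657 -0.065 ] z 0.0517 psi 0.121 F [ 0.3 -0.3 -0.9] grip 61.0 30.5
blank [0.4573 0.1409] yaw -1.463 size [20. 62.] px [ 25. 372.]
blank [ 0.5754 -0.2636] yaw 0.152 size [41. 55.] px [475. 339.]
blank [0.6087 0.0397] yaw -0.11 size [ 45. 102.] px [ 63. 277.]
blank [ 0.6292 -0.0867] yaw 0.117 size [32. 84.] px [259. 288.]
blank [0.6018 0.0898] yaw -0.205 size [ 38. 106.] px [ 18. 280.]
   jig [-0.0915  0.1818]
   jig [-0.0229 -0.2341]
   jig [0.0466 0.063 ]
   jig [ 0.0518 -0.0649]
   jig [0.0458 0.1136]
```

move_arm --increments '[-2,0,0,0,0,-2,0,1,0,0,-2,0,0,0,0,-2,0,0,0,0,0,0,0,0,0]'

```text
time: 38.43
tool_pos: [0.6394, -0.0857, 0.0524]
tool_rot: [0.0, 0.998, 0.06, 0.006]
contact_force: [10.9, 1.1, -4.5]
gripper_width: 0.36
grasp_force: 60.6
```

```bash
python3 j.py|grep -A20 jig
```

```text
t 38.4 jig xy [ 0.062  -0.0652] z 0.0524 psi 0.12 F [10.9  1.1 -4.5] grip 60.6 30.6
blank [0.4576 0.1419] yaw -1.466 size [25. 63.] px [ 23. 370.]
blank [ 0.5726 -0.2649] yaw 0.155 size [41. 55.] px [477. 336.]
blank [0.5929 0.0994] yaw 0.091 size [31. 79.] px [ 15. 285.]
blank [ 0.6248 -0.0872] yaw 0.122 size [32. 84.] px [257. 289.]
blank [0.6086 0.0393] yaw -0.09 size [45. 98.] px [ 61. 272.]
blank [0.6453 0.0777] yaw -1.091 size [ 9. 27.] px [ 10. 216.]
   jig [-0.0911  0.1827]
   jig [-0.0259 -0.235 ]
   jig [0.0381 0.1242]
   jig [ 0.0473 -0.0649]
   jig [0.0465 0.0626]
   jig [0.0875 0.0963]
```

All three are home against the stop (about 10 N each at the same x). I release, rise, and check all the blanks and the nut from above.

move_arm --increments '[1,0,1,0,0,0,0,0,0,0.7,0,0,0,0,0.7,0,0,0,0,0.7,0,0,-20,0,0.7,0,0,-35,0,0.8,0,0,-35,0,0.8,0,0,-35,0,0.8]'

```text
time: 39.15
tool_pos: [0.635, -0.0859, 0.1751]
tool_rot: [-0.0, 0.998, 0.06, -0.001]
contact_force: [0.9, 0.9, 0.8]
gripper_width: 0.802
grasp_force: 0.0
```

move_arm --increments '[0,0,-35,0,0.8,0,0,-35,0,0.8,0,-25,0,0,0.8,0,-25,0,0,0.8,0,-20,0,0,0.8,0,0,0,0,0.8,0,0,0,0,0.8]'

```text
time: 39.73
tool_pos: [0.6271, -0.0159, 0.2443]
tool_rot: [0.0, 0.998, 0.061, -0.0]
contact_force: [-0.6, -0.6, 0.6]
gripper_width: 0.799
grasp_force: 0.0
```

```bash
python3 - <<'E'
from j import *
rep(); w=grab('wrist'); d=grab('side'); t=grab('top')
C=[]
for n,f,tg in(('w',w,None),('s',d,None),('t',t,None)):
    hsv=cv2.cvtColor(f['image'],cv2.COLOR_BGR2HSV); m=cv2.inRange(hsv,(18,120,60),(32,255,255))
    tg=np.array(proj(f,[.570,-.0285,.178])); n_,l,st,ce=cv2.connectedComponentsWithStats(m)
    for i in range(1,n_):
        if st[i,4]>40 and np.linalg.norm(ce[i]-tg)<60: print(n,'pred',np.round(tg,1),'got',np.round(ce[i],1),st[i])
cv2.imwrite('pics/n1.png',w['image'])
# far-end edges of blanks in jig: min area boxes vs predicted corner
a=.1206
for y in(-.065,.065,.128):
    print(y,[np.round(proj(w,[.570+x*np.cos(a)-y*np.sin(a),-.0285+x*np.sin(a)+y*np.cos(a),.1]),1).tolist() for x in(.03,.078)])
E
```

```text
t 39.7 jig xy [0.0582 0.0056] z 0.2443 psi 0.122 F [-0.6 -0.6  0.6] grip 0.0 67.9
blank [0.4054 0.2075] yaw -1.542 size [51. 71.] px [ 94. 290.]
blank [ 0.4735 -0.4878] yaw 0.644 size [ 32. 115.] px [505. 278.]
blank [ 0.5248 -0.3062] yaw 0.159 size [44. 82.] px [448. 264.]
blank [ 0.5278 -0.0336] yaw -1.458 size [46. 51.] px [265. 249.]
blank [0.6018 0.0992] yaw 0.09 size [39. 72.] px [159. 173.]
blank [ 0.6244 -0.0851] yaw 0.124 size [36. 72.] px [322. 179.]
blank [0.6092 0.0412] yaw 0.103 size [32. 73.] px [209. 172.]
blank [0.8203 0.2853] yaw 1.406 size [13. 45.] px [46.  6.]
   jig [-0.135   0.2541]
   jig [-0.151  -0.4443]
   jig [-0.0783 -0.2702]
   jig [-0.0425 -0.    ]
   jig [0.047 0.123]
   jig [ 0.0472 -0.0627]
   jig [0.0473 0.0644]
   jig [0.2862 0.2814]
w pred [266.4 251.7] got [264.8 245.3] [ 244  221   43   47 1142]
s pred [250.7 170.2] got [247.8 173.1] [244 167   9  15  56]
-0.065 [[321.6, 194.1], [324.2, 153.3]]
0.065 [[209.0, 194.0], [206.9, 153.1]]
0.128 [[157.6, 194.0], [153.6, 154.4]]
```

move_arm --increments '[-19,2,0,0,0.8,-19,2,0,0,0.8,-18,2,0,0,0.8,0,0,0,-0.12,0.8,0,0,0,-0.12,0.8,0,0,0,-0.12,0.8,0,0,0,-0.12,0.8,0,0,0,-0.12,0.8]'

```text
time: 40.6
tool_pos: [0.5727, -0.0301, 0.2445]
tool_rot: [0.0, 0.935, 0.355, -0.0]
contact_force: [0.2, -1.4, -0.2]
gripper_width: 0.798
grasp_force: 0.0
```

move_arm --increments '[0,0,0,-0.12,0.8,0,0,0,-0.12,0.8,0,0,0,-0.12,0.8,0,0,0,-0.12,0.8,0,0,0,-0.12,0.8,0,0,0,-0.12,0.8,0,0,0,-0.12,0.8,0,0,0,-0.12,0.8]'

```text
time: 41.27
tool_pos: [0.5727, -0.0301, 0.2444]
tool_rot: [-0.0, 0.665, 0.746, -0.0]
contact_force: [0.3, -0.1, 0.0]
gripper_width: 0.799
grasp_force: 0.0
```

move_arm --increments '[0,0,0,-0.12,0.8,0,0,0,-0.12,0.8,0,0,0,-0.12,0.8,0,0,0,-0.12,0.8,0,0,0,-0.12,0.8,0,0,0,-0.12,0.8,0,0,0,-0.12,0.8,0,0,0,-0.12,0.8]'

```text
time: 41.93
tool_pos: [0.5727, -0.0301, 0.2445]
tool_rot: [-0.0, 0.246, 0.969, -0.0]
contact_force: [-0.1, 0.4, 0.2]
gripper_width: 0.797
grasp_force: 0.0
```

move_arm --increments '[0,0,0,-0.12,0.8,0,0,0,-0.12,0.8,0,0,0,-0.12,0.8,0,0,0,-0.12,0.8,0,0,0,-0.12,0.8,0,0,0,-0.12,0.8,0,0,0,-0.12,0.8,0,0,0,-0.12,0.8]'

```text
time: 42.6
tool_pos: [0.5727, -0.0301, 0.2444]
tool_rot: [-0.0, -0.23, 0.973, -0.0]
contact_force: [0.1, 0.3, 0.1]
gripper_width: 0.797
grasp_force: 0.0
```

move_arm --increments '[0,0,0,-0.12,0.8,0,0,0,-0.12,0.8,0,0,0,0,0.8,0,0,0,0,0.8]'

```text
time: 42.93
tool_pos: [0.5727, -0.0298, 0.2445]
tool_rot: [-0.0, -0.341, 0.94, 0.0]
contact_force: [-0.4, 0.6, -0.6]
gripper_width: 0.803
grasp_force: 0.0
```

```bash
python3 - <<'E'
from h import *
delta(.572,-.0285,.117); print(manip.state()['joint_pos'])
w=grab('wrist'); hsv=cv2.cvtColor(w['image'],cv2.COLOR_BGR2HSV); m=cv2.inRange(hsv,(18,120,60),(32,255,255))
n,l,st,ce=cv2.connectedComponentsWithStats(m)
for i in range(1,n):
    if st[i,4]>200: print(ce[i],st[i])
for z in(.17,.18,.19):
  print(z,[np.round(proj(w,[.571+dx,-.0285+dy,z]),1).tolist() for dx,dy in((0,0),(.02,0),(-.02,0),(0,.02),(0,-.02))])
cv2.imwrite('pics/n2.png',w['image'])
E
```

```text
t 42.93 pos [ 0.5727 -0.0298  0.2445] psi -2.4464 q6 -2.45 g 0.803 | spin 0.0 tx -0.3 ty 1.5 tz 127.5
[-1.81754257e-01 -9.30479017e-02  1.67891662e+00 -1.12295937e-04
  1.55598988e+00 -2.44773066e+00]
[430.46984925 102.27386935] [414  92  30  24 398]
[420.125      130.68421053] [405 123  29  17 304]
[263.6703869  191.41294643] [ 242  166   46   51 1344]
[189.88709677 184.81451613] [176 168  29  33 372]
[ 74.72444444 284.83555556] [ 63 274  25  23 225]
0.17 [[262.6, 191.9], [248.5, 207.9], [277.3, 175.2], [279.6, 205.3], [245.1, 178.0]]
0.18 [[262.7, 195.6], [248.0, 212.1], [278.0, 178.4], [280.3, 209.4], [244.5, 181.3]]
0.19 [[262.8, 199.6], [247.6, 216.7], [278.6, 181.8], [281.0, 213.9], [243.9, 184.8]]
```

move_arm --increments '[0,1.5,30,0,0.8,0,0,30,0,0.8,0,0,25,0,0.8,0,0,18,0,0.8,0,0,12,0,0.8,0,0,7,0,0.8,0,0,4,0,0.8,0,0,0,0,0.8]'

```text
time: 43.65
tool_pos: [0.5719, -0.0281, 0.1186]
tool_rot: [-0.0, -0.342, 0.94, -0.0]
contact_force: [-0.5, -0.8, -0.3]
gripper_width: 0.799
grasp_force: 0.0
```

move_arm --increments '[0,0,0,0,0,0,0,0,0,0,0,0,0,0,0,0,0,0,0,0,0,0,0,0,0]'

```text
time: 44.07
tool_pos: [0.572, -0.0273, 0.1198]
tool_rot: [0.001, -0.343, 0.939, 0.0]
contact_force: [-4.1, 4.1, 2.0]
gripper_width: 0.448
grasp_force: 60.3
```

```bash
python3 - <<'E'
from h import *
delta(.572,-.0285,.117); s=manip.state(); print(s['contact_force'],s['ft_torque'],s['grasp_force'],s['gripper_width']*85)
E
```

```text
t 44.07 pos [ 0.572  -0.0273  0.1198] psi -2.4423 q6 -2.45 g 0.448 | spin 0.0 tx 0.8 ty -0.9 tz 2.8
[-4.14654106  4.08951691  1.98447348] [0.55444914 0.47089651 0.02595894] 60.271854400634766 38.10354001366585
```

move_arm --increments '[0,1,0,0.1,0,0,0,0.12,0.12,0,0,0,0.12,0.12,0,0,0,0.12,0.12,0,0,0,0.12,0.12,0,0,0,0.12,0.12,0,0,0,0.12,0.12,0,0,0,0.12,0.12,0]'

```text
time: 44.73
tool_pos: [0.5718, -0.0274, 0.1188]
tool_rot: [0.001, 0.123, 0.992, -0.0]
contact_force: [-1.5, 1.8, 2.7]
gripper_width: 0.448
grasp_force: 60.2
```

```bash
python3 - <<'E'
from h import *
delta(.572,-.0285,.117); s=manip.state(); print(s['contact_force'],s['ft_torque'],s['grasp_force'],s['gripper_width']*85)
w=grab('wrist'); cv2.imwrite('pics/n3.png',w['image']); h=cv2.cvtColor(w['image'],cv2.COLOR_BGR2HSV)
E
```

```text
t 44.73 pos [ 0.5718 -0.0274  0.1188] psi 2.8956 q6 -1.5 g 0.448 | spin 0.0 tx -0.5 ty -1.0 tz 1.8
[-1.50562149  1.79918445  2.6768606 ] [0.19826734 0.27085731 0.20988331] 60.152928829193115 38.05077089853164
```

move_arm --increments '[0,0,0.12,0.12,0,0,0,0.12,0.12,0,0,0,0.12,0.12,0,0,0,0.12,0.12,0,0,0,0.12,0.12,0,0,0,0.12,0.12,0,0,0,0.12,0.12,0,0,0,0.12,0.12,0]'

```text
time: 45.45
tool_pos: [0.5716, -0.0273, 0.1177]
tool_rot: [0.001, 0.566, 0.824, 0.0]
contact_force: [-1.4, 2.0, 2.5]
gripper_width: 0.451
grasp_force: 60.3
```

move_arm --increments '[0,0,0.12,0.12,0,0,0,0.12,0.12,0,0,0,0.12,0.12,0,0,0,0.12,0.12,0,0,0,0.12,0.12,0,0,0,0.12,0.12,0,0,0,0.12,0.12,0,0,0,0.12,0.12,0]'

```text
time: 46.12
tool_pos: [0.5715, -0.0271, 0.1167]
tool_rot: [0.0, 0.883, 0.47, 0.0]
contact_force: [-1.9, 2.2, 2.7]
gripper_width: 0.447
grasp_force: 60.4
```

move_arm --increments '[0,0,0.12,0.12,0,0,0,0.12,0.12,0,0,0,0.12,0.12,0,0,0,0.12,0.12,0,0,0,0.12,0.12,0,0,0,0.12,0.12,0,0,0,0.12,0.12,0,0,0,0.12,0.12,0]'

```text
time: 46.78
tool_pos: [0.5717, -0.0269, 0.1158]
tool_rot: [-0.0, 1.0, 0.009, 0.001]
contact_force: [-1.4, 2.0, 3.4]
gripper_width: 0.445
grasp_force: 60.3
```

move_arm --increments '[0,0,0.12,0.12,0,0,0,0.12,0.12,0,0,0,0.12,0.12,0,0,0,0.12,0.12,0,0,0,0.12,0.12,0,0,0,0.12,0.12,0,0,0,0.12,0.12,0,0,0,0.12,0.12,0]'

```text
time: 47.45
tool_pos: [0.572, -0.027, 0.1149]
tool_rot: [-0.001, 0.891, -0.454, 0.001]
contact_force: [-1.4, 2.8, 3.7]
gripper_width: 0.45
grasp_force: 60.2
```

```bash
python3 - <<'E'
from h import *
delta(.572,-.0285,.117); s=manip.state(); print(s['contact_force'],s['ft_torque'],s['grasp_force'],s['gripper_width']*85)
E
```

```text
t 47.45 pos [ 0.572  -0.027   0.1149] psi -0.942 q6 2.34 g 0.45 | spin 0.0 tx 1.2 ty 0.8 tz -2.1
[-1.36378519  2.8471532   3.6532036 ] [0.47793936 0.06976366 0.23768786] 60.17109990119934 38.22025350736106
```

move_arm --increments '[0,0,0,0,0.6,0,0,0,0,0.6,0,0,0,0,0.6,0,0,0,-0.12,0.6,0,0,0,-0.12,0.6,0,0,0,-0.12,0.6,0,0,0,-0.12,0.6,0,0,0,-0.12,0.6]'

```text
time: 48.12
tool_pos: [0.5711, -0.0276, 0.1137]
tool_rot: [0.0, 0.986, -0.165, 0.0]
contact_force: [-1.0, 0.5, 0.1]
gripper_width: 0.599
grasp_force: 0.0
```

move_arm --increments '[0,0,0,-0.12,0.6,0,0,0,-0.12,0.6,0,0,0,-0.12,0.6,0,0,0,-0.12,0.6,0,0,0,-0.12,0.6,0,0,0,-0.12,0.6,0,0,0,-0.12,0.6,0,0,0,-0.12,0.6]'

```text
time: 48.78
tool_pos: [0.5711, -0.0276, 0.1137]
tool_rot: [0.0, 0.951, 0.309, -0.0]
contact_force: [0.4, 0.6, 0.3]
gripper_width: 0.598
grasp_force: 0.0
```

move_arm --increments '[0,0,0,0,0.6,0,0,0,0,0,0,0,0,0,0,0,0,0,0,0,0,0,0,0,0,0,0,0,0,0]'

```text
time: 49.28
tool_pos: [0.5711, -0.0275, 0.114]
tool_rot: [0.0, 0.952, 0.305, -0.0]
contact_force: [-0.2, -1.1, 0.9]
gripper_width: 0.451
grasp_force: 60.0
```

move_arm --increments '[0,0,0.12,0.12,0,0,0,0.12,0.12,0,0,0,0.12,0.12,0,0,0,0.12,0.12,0,0,0,0.12,0.12,0,0,0,0.12,0.12,0,0,0,0.12,0.12,0,0,0,0.12,0.12,0]'

```text
time: 49.95
tool_pos: [0.5711, -0.0268, 0.1131]
tool_rot: [-0.0, 0.985, -0.171, -0.0]
contact_force: [-1.4, 1.4, 1.7]
gripper_width: 0.452
grasp_force: 59.9
```

move_arm --increments '[0,0,0.12,0.12,0,0,0,0.12,0.12,0,0,0,0.12,0.12,0,0,0,0,0,0]'

```text
time: 50.28
tool_pos: [0.5712, -0.0266, 0.1127]
tool_rot: [-0.001, 0.939, -0.344, -0.0]
contact_force: [-0.3, 2.1, 1.6]
gripper_width: 0.45
grasp_force: 60.1
```

```bash
python3 - <<'E'
from h import *
delta(.572,-.0285,.117); s=manip.state(); print(s['contact_force'],s['ft_torque'],s['grasp_force'],s['gripper_width']*85)
E
```

```text
t 50.28 pos [ 0.5712 -0.0266  0.1127] psi -0.7013 q6 2.09 g 0.45 | spin 0.0 tx 1.8 ty 0.9 tz -4.3
[-0.3197705   2.07644673  1.64724081] [ 0.31711125  0.10454544 -0.24977315] 60.10131597518921 38.24987810374966
```

About 6.1 rad has been turned so far. I go back to the lever at the pose where I released it and pinch it again.

move_arm --increments '[0,0,0,0,0.6,0,0,0,0,0.6,0,0,0,0,0.6,0,0,-20,0,0.6,0,0,-33,0,0.6,0,0,-33,0,0.7,0,0,-30,-0.117,0.8,0,0,0,-0.117,0.8]'

```text
time: 50.95
tool_pos: [0.5748, -0.0281, 0.2372]
tool_rot: [-0.0, 0.974, -0.227, 0.006]
contact_force: [0.4, -1.4, 1.6]
gripper_width: 0.799
grasp_force: 0.0
```

move_arm --increments '[0,0,0,-0.117,0.8,0,0,0,-0.117,0.8,0,0,0,-0.117,0.8,0,0,0,-0.117,0.8,0,0,0,-0.117,0.8,-20,0,0,0,0.8,-20,0,0,0,0.8,-20,1,0,0,0.8]'

```text
time: 51.62
tool_pos: [0.5109, -0.0355, 0.2282]
tool_rot: [0.0, 0.998, 0.061, -0.0]
contact_force: [0.5, 0.5, 0.3]
gripper_width: 0.799
grasp_force: 0.0
```

move_arm --increments '[0,0,0,0,0.8,0,0,0,0,0.8,0,0,0,0,0.8]'

```text
time: 51.87
tool_pos: [0.5121, -0.0355, 0.2288]
tool_rot: [0.0, 0.998, 0.06, 0.0]
contact_force: [0.3, 0.4, -0.6]
gripper_width: 0.804
grasp_force: 0.0
```

```bash
python3 - <<'E'
from h import *
delta(.512,-.0355,.119,.1206)
w=grab('wrist'); d=grab('side'); cen=[]
def W(c):
    p=(.571,-.0285,.1206);a=p[2]; return [p[0]+c[0]*np.cos(a)-c[1]*np.sin(a),p[1]+c[0]*np.sin(a)+c[1]*np.cos(a),c[2]]
for f in(w,d):
    hsv=cv2.cvtColor(f['image'],cv2.COLOR_BGR2HSV); m=cv2.inRange(hsv,(0,170,60),(6,255,255))|cv2.inRange(hsv,(176,170,60),(180,255,255))
    tg=np.array(proj(f,W((-.067,0,.155)))); n,l,st,ce=cv2.connectedComponentsWithStats(m)
    for i in range(1,n):
        if st[i,4]>30 and np.linalg.norm(ce[i]-tg)<60: print('pred',tg,'got',ce[i],st[i])
E
```

```text
t 51.87 pos [ 0.5121 -0.0355  0.2288] psi 0.1201 q6 1.24 g 0.804 | spin -0.0 tx -0.1 ty -0.0 tz 109.8
pred [261.43446556 198.43982046] got [259.85227273 204.71066434] [ 250  173   20   63 1144]
pred [270.92676193 183.85999216] got [272.76470588 186.69411765] [265 180  16  14  85]
```

move_arm --increments '[-4,0,30,0,0.8,0,0,30,0,0.8,0,0,25,0,0.8,0,0,18,0,0.8,0,0,10,0,0.8,0,0,7,0,0.8,0,0,0,0,0.8,0,0,0,0,0]'

```text
time: 52.63
tool_pos: [0.5085, -0.036, 0.1094]
tool_rot: [0.0, 0.998, 0.06, 0.001]
contact_force: [-0.6, 0.4, 0.0]
gripper_width: 0.677
grasp_force: 0.0
```

move_arm --increments '[0,0,0,0,0,0,0,0,0,0,0,0,0,0,0,0,0,0,0,0,0,0,0,0,0]'

```text
time: 53.05
tool_pos: [0.5079, -0.035, 0.1099]
tool_rot: [-0.001, 0.998, 0.06, 0.0]
contact_force: [-3.3, 3.9, 5.2]
gripper_width: 0.186
grasp_force: 59.1
```

```bash
python3 j.py | head -1
```

```text
t 53.0 jig xy [-0.0624  0.001 ] z 0.1099 psi 0.12 F [-3.3  3.9  5.2] grip 59.1 15.8
```

move_arm --increments '[-8,0,6,0,0,-8,0,6.5,0,0,-5.5,0,6,0,0,-5.5,0,6,0,0,0,0,0,0,0,0,0,0,0,0]'

```text
time: 53.6
tool_pos: [0.4802, -0.0384, 0.0851]
tool_rot: [-0.001, 0.998, 0.06, -0.001]
contact_force: [-7.2, 4.3, 6.5]
gripper_width: 0.188
grasp_force: 63.9
```

```bash
python3 j.py | head -1
```

```text
t 53.6 jig xy [-0.0903  0.001 ] z 0.0851 psi 0.12 F [-7.2  4.3  6.5] grip 63.9 16.0
```

move_arm --increments '[-2.5,0,3.5,0,0,0,0,0,0,0]'

```text
time: 53.82
tool_pos: [0.4778, -0.0387, 0.082]
tool_rot: [-0.001, 0.998, 0.06, -0.001]
contact_force: [-9.4, 4.3, 10.4]
gripper_width: 0.188
grasp_force: 64.6
```

move_arm --increments '[-2.5,0,3.5,0,0,0,0,0,0,0]'

```text
time: 53.98
tool_pos: [0.4752, -0.039, 0.0785]
tool_rot: [-0.001, 0.998, 0.06, -0.001]
contact_force: [-9.0, 4.1, 9.6]
gripper_width: 0.188
grasp_force: 65.0
```

move_arm --increments '[-3.5,0,2.5,0,0,0,0,0,0,0]'

```text
time: 54.15
tool_pos: [0.4736, -0.0392, 0.0762]
tool_rot: [-0.001, 0.998, 0.06, 0.002]
contact_force: [-2.0, 5.2, 4.2]
gripper_width: 0.186
grasp_force: 64.9
```

move_arm --increments '[-2.5,0,3.5,0,0,0,0,0,0,0]'

```text
time: 54.32
tool_pos: [0.4703, -0.0397, 0.0723]
tool_rot: [-0.001, 0.998, 0.06, 0.001]
contact_force: [-3.7, 4.0, 5.9]
gripper_width: 0.187
grasp_force: 66.1
```

move_arm --increments '[-2.3,0,3.6,0,0,0,0,0,0,0]'

```text
time: 54.48
tool_pos: [0.4677, -0.04, 0.0685]
tool_rot: [-0.001, 0.998, 0.06, 0.0]
contact_force: [-4.2, 4.5, 6.6]
gripper_width: 0.187
grasp_force: 66.7
```

```bash
python3 j.py | head -1
```

```text
t 54.5 jig xy [-0.1029  0.0009] z 0.0685 psi 0.12 F [-4.2  4.5  6.6] grip 66.7 15.9
```

move_arm --increments '[-2.2,0,3.7,0,0,0,0,0,0,0]'

```text
time: 54.7
tool_pos: [0.4655, -0.0402, 0.0649]
tool_rot: [-0.001, 0.998, 0.06, 0.0]
contact_force: [-4.5, 4.2, 6.8]
gripper_width: 0.188
grasp_force: 67.1
```

move_arm --increments '[-2,0,3.8,0,0,0,0,0,0,0]'

```text
time: 54.87
tool_pos: [0.4634, -0.0405, 0.0612]
tool_rot: [-0.001, 0.998, 0.06, -0.0]
contact_force: [-7.2, 4.4, 8.6]
gripper_width: 0.181
grasp_force: 67.8
```

move_arm --increments '[-1.8,0,3.9,0,0,0,0,0,0,0]'

```text
time: 55.03
tool_pos: [0.4614, -0.0407, 0.0574]
tool_rot: [-0.001, 0.998, 0.06, -0.0]
contact_force: [-7.1, 4.1, 8.2]
gripper_width: 0.188
grasp_force: 68.4
```

```bash
python3 j.py | head -1
```

```text
t 55.0 jig xy [-0.1093  0.0009] z 0.0574 psi 0.12 F [-7.1  4.1  8.2] grip 68.4 16.0
```

move_arm --increments '[-2,0,3.8,0,0,0,0,0,0,0]'

```text
time: 55.25
tool_pos: [0.4598, -0.0409, 0.0538]
tool_rot: [-0.001, 0.998, 0.06, 0.0]
contact_force: [-6.5, 4.3, 9.7]
gripper_width: 0.188
grasp_force: 68.7
```

move_arm --increments '[-1.8,0,3.9,0,0,0,0,0,0,0]'

```text
time: 55.42
tool_pos: [0.4581, -0.0411, 0.0499]
tool_rot: [-0.001, 0.998, 0.06, 0.0]
contact_force: [-7.3, 4.6, 9.2]
gripper_width: 0.189
grasp_force: 69.3
```

```bash
python3 j.py | head -1
```

```text
t 55.4 jig xy [-0.1126  0.0009] z 0.0499 psi 0.12 F [-7.3  4.6  9.2] grip 69.3 16.1
```

move_arm --increments '[-1.6,0,4,0,0,0,0,0,0,0]'

```text
time: 55.63
tool_pos: [0.4565, -0.0413, 0.0458]
tool_rot: [-0.001, 0.998, 0.06, 0.0]
contact_force: [-5.0, 4.3, 8.7]
gripper_width: 0.188
grasp_force: 69.7
```

move_arm --increments '[-1.4,0,4,0,0,0,0,0,0,0]'

```text
time: 55.8
tool_pos: [0.4552, -0.0415, 0.0418]
tool_rot: [-0.001, 0.998, 0.06, 0.0]
contact_force: [-6.1, 5.0, 9.9]
gripper_width: 0.185
grasp_force: 70.0
```

```bash
python3 - <<'E'
from j import *
rep(); w=grab('wrist'); d=grab('side'); t=grab('top')
def W(c):
    p=(.571,-.0285,.1206);a=p[2]; return [p[0]+c[0]*np.cos(a)-c[1]*np.sin(a),p[1]+c[0]*np.sin(a)+c[1]*np.cos(a),c[2]]
f=w; hsv=cv2.cvtColor(f['image'],cv2.COLOR_BGR2HSV); m=cv2.inRange(hsv,(15,120,40),(32,255,255)); n,l,st,ce=cv2.connectedComponentsWithStats(m)
for z in(.155,.165,.175): print('nut top',z,np.round(proj(f,W((0,0,z))),1),[np.round(proj(f,W((x,0,z))),1).tolist() for x in(-.02,.02)],[np.round(proj(f,W((0,y,z))),1).tolist() for y in(.02,-.02)])
for i in range(1,n):
    if st[i,4]>200: print('got',ce[i],st[i])
f=d; hsv=cv2.cvtColor(f['image'],cv2.COLOR_BGR2HSV); m=cv2.inRange(hsv,(15,120,40),(32,255,255)); n,l,st,ce=cv2.connectedComponentsWithStats(m)
for z in(.155,.165,.175): print('side nut top',z,[np.round(proj(f,W((x,y,z))),1).tolist() for x,y in((0,0),(0,-.02),(0.02,0))])
for i in range(1,n):
    if st[i,4]>20 and abs(ce[i][0]-250)<25 and abs(ce[i][1]-175)<30: print('got',ce[i],st[i])
E
```

```text
t 55.8 jig xy [-0.1156  0.0009] z 0.0418 psi 0.12 F [-6.1  5.   9.9] grip 70.0 15.8
blank [0.2796 0.195 ] yaw -1.015 size [ 45. 137.] px [ 26. 366.]
blank [ 0.4479 -0.1425] yaw -0.179 size [21. 50.] px [437. 290.]
blank [0.419  0.1156] yaw -0.413 size [37. 73.] px [ 21. 271.]
blank [ 0.5718 -0.031 ] yaw 0.491 size [8. 9.] px [270.  13.]
blank [ 0.5702 -0.0174] yaw 1.378 size [10. 21.] px [237.  15.]
blank [ 0.5765 -0.0465] yaw -1.374 size [ 6. 12.] px [315.   6.]
blank [0.5829 0.1032] yaw 1.372 size [ 7. 24.] px [13.  6.]
   jig [-0.2614  0.2568]
   jig [-0.135  -0.0985]
   jig [-0.1325  0.1612]
   jig [ 0.0015 -0.0027]
   jig [0.0015 0.011 ]
   jig [ 0.0043 -0.0186]
   jig [0.0286 0.1292]
nut top 0.155 [265.6 -50.6] [[265.8, 32.5], [265.3, -115.0]] [[173.9, -44.4], [356.7, -43.3]]
nut top 0.165 [266.2 -73. ] [[266.5, 21.1], [265.7, -140.7]] [[160.2, -64.1], [371.3, -62.6]]
nut top 0.175 [ 267.1 -102.4] [[267.6, 4.9], [266.3, -171.7]] [[142.3, -89.2], [390.4, -87.0]]
got [260.94638695  16.86790987] [ 182    0  153   49 3861]
got [ 16.66795181 271.61204819] [   0  236   41   70 2075]
got [ 75.01938776 259.29591837] [ 54 242  47  36 980]
got [435.47466828 291.33655006] [ 406  257   60   72 1658]
got [ 98.66370558 302.85152284] [ 73 279  48  37 788]
got [ 20.34353406 372.15597236] [   0  352   54   32 1013]
side nut top 0.155 [[250.3, 176.2], [253.6, 172.3], [244.3, 173.9]]
side nut top 0.165 [[250.4, 173.5], [253.7, 169.7], [244.3, 171.3]]
side nut top 0.175 [[250.4, 170.9], [253.8, 167.0], [244.3, 168.6]]
got [248.04761905 178.06349206] [244 172  10  15  63]
```

The lever reads about 0.79 rad and the tangential force has risen slowly to about 8 N. The nut sits near 6 rad, close to the lower limit of the window. I open the lever again, give the nut about 1.3 rad more, and repeat the test.

move_arm --increments '[3,0,-10,0,0,4,0,-9.5,0,0,5,0,-9,0,0,5.5,0,-9,0,0,6,0,-8,0,0,7,0,-8,0,0,7.5,0,-7,0,0,8,0,-6,0,0]'

```text
time: 56.67
tool_pos: [0.4996, -0.036, 0.1056]
tool_rot: [-0.001, 0.998, 0.06, -0.002]
contact_force: [3.0, 2.7, -10.7]
gripper_width: 0.185
grasp_force: 58.7
```

move_arm --increments '[4,0,-2,0,0,0,0,0,0,0,0,0,0,0,0.8,0,0,0,0,0.8,0,0,0,0,0.8,0,0,0,0,0.8,0,0,-30,0,0.8,0,0,-33,0,0.8]'

```text
time: 57.33
tool_pos: [0.5026, -0.0363, 0.1702]
tool_rot: [-0.0, 0.998, 0.06, -0.003]
contact_force: [2.2, -0.3, 1.1]
gripper_width: 0.797
grasp_force: 0.0
```

move_arm --increments '[0,0,-33,0,0.7,0,0,-25,0,0.7,0,0,0,-0.12,0.7,0,0,0,-0.12,0.7,0,0,0,-0.12,0.7,0,0,0,-0.12,0.7,0,0,0,0,0.7,0,0,0,0,0.7]'

```text
time: 58.0
tool_pos: [0.5048, -0.0366, 0.2304]
tool_rot: [0.0, 0.956, 0.294, 0.0]
contact_force: [-0.4, 0.0, -0.6]
gripper_width: 0.696
grasp_force: 0.0
```

```bash
python3 - <<'E'
from h import *
delta(.5712,-.0272,.115); d=grab('side'); f=d
hsv=cv2.cvtColor(f['image'],cv2.COLOR_BGR2HSV)
m=cv2.inRange(hsv,(15,120,40),(32,255,255)); n,l,st,ce=cv2.connectedComponentsWithStats(m)
for i in range(1,n):
    if st[i,4]>20 and abs(ce[i][0]-250)<25 and abs(ce[i][1]-175)<30: print('nut',ce[i],st[i])
m=cv2.inRange(hsv,(0,170,60),(6,255,255))|cv2.inRange(hsv,(176,170,60),(180,255,255)); n,l,st,ce=cv2.connectedComponentsWithStats(m)
for i in range(1,n):
    if st[i,4]>20 and abs(ce[i][0]-275)<25 and abs(ce[i][1]-190)<30: print('lever',ce[i],st[i])
w=grab('wrist')
from bl import blanks
a=.1206
for c,y,l in blanks(w,.1):
  q=c-np.array([.570,-.0285]); print('jig',np.round([q[0]*np.cos(a)+q[1]*np.sin(a),-q[0]*np.sin(a)+q[1]*np.cos(a)],4))
E
```

```text
t 58.0 pos [ 0.5048 -0.0366  0.2304] psi 0.5965 q6 0.76 g 0.696 | spin 0.0 tx 60.2 ty 29.6 tz 115.4
nut [249.36585366 175.24390244] [244 170  13  15  82]
lever [273.875      187.48863636] [266 182  16  12  88]
blank [-0.0966  0.1595] yaw 0.015 size [ 81. 101.] px [ 35. 350.]
blank [ 0.5079 -0.2987] yaw 0.15 size [46. 57.] px [420. 275.]
blank [0.3847 0.2063] yaw -1.543 size [51. 75.] px [ 51. 149.]
blank [ 0.5692 -0.0377] yaw -0.938 size [49. 51.] px [298. 126.]
blank [ 0.6259 -0.0831] yaw 0.12 size [38. 58.] px [363. 109.]
blank [0.6104 0.0416] yaw 0.113 size [32. 58.] px [256.  49.]
blank [0.603  0.1026] yaw 0.107 size [32. 58.] px [202.  27.]
jig [-0.6391  0.2668]
jig [-0.0941 -0.2607]
jig [-0.1557  0.2554]
jig [-0.0019 -0.009 ]
jig [ 0.0489 -0.0609]
jig [0.0485 0.0647]
jig [0.0486 0.1262]
```

move_arm --increments '[20,10,0,0,0.7,20,10,0,0,0.7,20,9.5,0,0,0.7,0,0,0,0,0.7,0,0,30,0,0.7,0,0,30,0,0.7,0,0,25,0,0.7,0,0,18,0,0.7]'

```text
time: 58.77
tool_pos: [0.569, -0.0267, 0.124]
tool_rot: [-0.001, 0.956, 0.295, -0.002]
contact_force: [-0.0, 0.3, 0.6]
gripper_width: 0.699
grasp_force: 0.0
```

move_arm --increments '[0,0,10,0,0.7,0,0,5,0,0.7,0,0,0,0,0.7,0,0,0,0,0,0,0,0,0,0,0,0,0,0,0,0,0,0,0,0,0,0,0,0,0]'

```text
time: 59.43
tool_pos: [0.5719, -0.027, 0.1138]
tool_rot: [0.001, 0.955, 0.295, 0.001]
contact_force: [-0.7, 0.8, 4.9]
gripper_width: 0.448
grasp_force: 60.0
```

```bash
python3 - <<'E'
from h import *
delta(.5712,-.0272,.112); s=manip.state(); print(s['contact_force'],s['ft_torque'],s['grasp_force'],s['gripper_width']*85)
E
```

```text
t 59.43 pos [ 0.5719 -0.027   0.1138] psi 0.5997 q6 0.79 g 0.448 | spin 0.0 tx -0.7 ty -0.3 tz 1.8
[-0.69411309  0.75437511  4.87222436] [ 0.00173227  0.09122555 -0.02492667] 60.0154173374176 38.07828751606999
```

Now turn 1.32 rad, release, and go back to the lever.

move_arm --increments '[0,0,0.12,0.12,0,0,0,0.12,0.12,0,0,0,0.12,0.12,0,0,0,0.12,0.12,0,0,0,0.12,0.12,0,0,0,0.12,0.12,0,0,0,0.12,0.12,0,0,0,0.12,0.12,0]'

```text
time: 60.1
tool_pos: [0.5719, -0.0272, 0.1123]
tool_rot: [0.0, 0.983, -0.182, 0.001]
contact_force: [-0.1, -1.2, 4.7]
gripper_width: 0.448
grasp_force: 59.8
```

move_arm --increments '[0,0,0.12,0.12,0,0,0,0.12,0.12,0,0,0,0.12,0.12,0,0,0,0,0,0,0,0,0,0,0.6,0,0,0,0,0.6,0,0,0,0,0.6,0,0,-20,0,0.6]'

```text
time: 60.77
tool_pos: [0.5672, -0.026, 0.1254]
tool_rot: [0.001, 0.936, -0.352, -0.005]
contact_force: [-1.1, 0.5, -0.2]
gripper_width: 0.603
grasp_force: 0.0
```

move_arm --increments '[0,0,-33,0,0.6,0,0,-33,0,0.7,0,0,-30,-0.12,0.8,0,0,0,-0.12,0.8,0,0,0,-0.12,0.8,0,0,0,-0.12,0.8,0,0,0,-0.12,0.8,0,0,0,-0.12,0.8]'

```text
time: 61.43
tool_pos: [0.5704, -0.0266, 0.2259]
tool_rot: [-0.0, 1.0, 0.004, -0.001]
contact_force: [-0.1, 0.9, 0.8]
gripper_width: 0.8
grasp_force: 0.0
```

move_arm --increments '[0,0,0,-0.12,0.8,-22,0,0,0,0.8,-22,0,0,0,0.8,-22,0,0,0,0.8,0,0,0,0,0.8,0,0,0,0,0.8]'

```text
time: 61.93
tool_pos: [0.5048, -0.0346, 0.2262]
tool_rot: [-0.0, 0.998, 0.06, 0.0]
contact_force: [0.2, -0.6, -0.2]
gripper_width: 0.794
grasp_force: 0.0
```

```bash
python3 - <<'E'
from h import *
delta(.503,-.0362,.102,.1206)
f=grab('side'); hsv=cv2.cvtColor(f['image'],cv2.COLOR_BGR2HSV)
m=cv2.inRange(hsv,(0,170,60),(6,255,255))|cv2.inRange(hsv,(176,170,60),(180,255,255)); n,l,st,ce=cv2.connectedComponentsWithStats(m)
for i in range(1,n):
    if st[i,4]>20 and abs(ce[i][0]-275)<25 and abs(ce[i][1]-190)<30: print('lever',ce[i],st[i])
E
```

```text
t 61.93 pos [ 0.5048 -0.0346  0.2262] psi 0.1203 q6 1.23 g 0.794 | spin -0.0 tx -1.9 ty 1.4 tz 124.2
lever [274.93684211 188.66315789] [266 183  18  12  95]
```

move_arm --increments '[-4,1,30,0,0.8,-3,0,30,0,0.8,0,0,25,0,0.8,0,0,18,0,0.8,0,0,12,0,0.8,0,0,7,0,0.8,0,0,2,0,0.8,0,0,0,0,0]'

```text
time: 62.65
tool_pos: [0.499, -0.0365, 0.1029]
tool_rot: [0.0, 0.998, 0.06, 0.0]
contact_force: [0.3, -0.3, -0.2]
gripper_width: 0.674
grasp_force: 0.0
```

move_arm --increments '[0,0,0,0,0,0,0,0,0,0,0,0,0,0,0,0,0,0,0,0,0,0,0,0,0]'

```text
time: 63.07
tool_pos: [0.4989, -0.0361, 0.1038]
tool_rot: [-0.0, 0.998, 0.06, 0.001]
contact_force: [-3.0, 1.9, 5.3]
gripper_width: 0.189
grasp_force: 61.2
```

```bash
python3 j.py | head -1
```

```text
t 63.1 jig xy [-0.0715  0.001 ] z 0.1038 psi 0.12 F [-3.   1.9  5.3] grip 61.2 16.0
```

move_arm --increments '[-6,0,5,0,0,-6,0,5,0,0,-5.5,0,6,0,0,-5.5,0,6,0,0,0,0,0,0,0]'

```text
time: 63.53
tool_pos: [0.4757, -0.039, 0.0811]
tool_rot: [-0.0, 0.998, 0.06, 0.001]
contact_force: [-3.8, 2.4, 6.1]
gripper_width: 0.19
grasp_force: 64.0
```

move_arm --increments '[-2.6,0,3.4,0,0,0,0,0,0,0]'

```text
time: 63.7
tool_pos: [0.4735, -0.0392, 0.0784]
tool_rot: [-0.0, 0.998, 0.06, 0.001]
contact_force: [-3.4, 2.2, 6.0]
gripper_width: 0.188
grasp_force: 64.5
```

move_arm --increments '[-2.4,0,3.5,0,0,0,0,0,0,0]'

```text
time: 63.87
tool_pos: [0.471, -0.0395, 0.0749]
tool_rot: [-0.0, 0.998, 0.06, 0.001]
contact_force: [-4.9, 3.2, 6.9]
gripper_width: 0.184
grasp_force: 64.8
```

move_arm --increments '[-2.3,0,3.6,0,0,0,0,0,0,0]'

```text
time: 64.03
tool_pos: [0.4686, -0.0398, 0.0713]
tool_rot: [-0.0, 0.998, 0.06, 0.0]
contact_force: [-5.5, 2.4, 8.5]
gripper_width: 0.192
grasp_force: 65.5
```

move_arm --increments '[-2.2,0,3.7,0,0,0,0,0,0,0]'

```text
time: 64.2
tool_pos: [0.4667, -0.0401, 0.0681]
tool_rot: [-0.0, 0.998, 0.06, 0.001]
contact_force: [-7.1, 3.1, 12.0]
gripper_width: 0.188
grasp_force: 66.2
```

move_arm --increments '[-2.1,0,3.8,0,0,0,0,0,0,0]'

```text
time: 64.37
tool_pos: [0.4647, -0.0404, 0.0646]
tool_rot: [-0.0, 0.998, 0.06, 0.001]
contact_force: [-6.3, 3.7, 12.7]
gripper_width: 0.19
grasp_force: 66.5
```

```bash
python3 j.py | head -1
```

```text
t 64.4 jig xy [-0.1059  0.0009] z 0.0646 psi 0.12 F [-6.3  3.7 12.7] grip 66.5 16.1
```

Firm resistance is now clear. The tangential force jumps from about 4.5 to 8.5 N between roughly 0.52 and 0.58 rad, which is half-way. I close the lever.

move_arm --increments '[-1.8,0,4,0,0,-1.7,0,4,0,0,-1.7,0,4.2,0,0,-1.6,0,4.2,0,0,0,0,0,0,0]'

```text
time: 64.83
tool_pos: [0.4576, -0.0412, 0.048]
tool_rot: [-0.0, 0.998, 0.06, 0.0]
contact_force: [-6.5, 3.3, 13.0]
gripper_width: 0.187
grasp_force: 68.5
```

move_arm --increments '[-1.2,0,4.5,0,0,-1.1,0,4.5,0,0,-1,0,4.5,0,0,-1,0,4.5,0,0,0,0,0,0,0]'

```text
time: 65.25
tool_pos: [0.4527, -0.0418, 0.0288]
tool_rot: [-0.0, 0.998, 0.06, -0.0]
contact_force: [-4.3, 2.0, 8.0]
gripper_width: 0.187
grasp_force: 69.7
```

move_arm --increments '[-0.5,0,4.5,0,0,-0.4,0,4.5,0,0,-0.3,0,4.5,0,0,-0.2,0,4.5,0,0,0,0,0,0,0]'

```text
time: 65.67
tool_pos: [0.4504, -0.042, 0.0093]
tool_rot: [-0.0, 0.998, 0.06, -0.001]
contact_force: [-4.9, -0.6, 0.6]
gripper_width: 0.19
grasp_force: 69.7
```

```bash
python3 j.py | head -1
```

```text
t 65.7 jig xy [-0.1204  0.0009] z 0.0093 psi 0.12 F [-4.9 -0.6  0.6] grip 69.7 16.1
```

move_arm --increments '[0.2,0,4,0,0,0.3,0,4,0,0,0.5,0,3,0,0,0,0,0,0,0]'

```text
time: 66.05
tool_pos: [0.4503, -0.042, 0.0008]
tool_rot: [-0.0, 0.998, 0.06, -0.004]
contact_force: [-20.2, 1.4, 23.4]
gripper_width: 0.191
grasp_force: 72.8
```

move_arm --increments '[0.2,0,2,0,0,0,0,0,0,0]'

```text
time: 66.22
tool_pos: [0.4502, -0.042, 0.0006]
tool_rot: [-0.001, 0.998, 0.06, -0.005]
contact_force: [-27.3, 2.7, 37.2]
gripper_width: 0.189
grasp_force: 74.7
```

move_arm --increments '[0.2,0,2,0,0,0,0,0,0,0]'

```text
time: 66.38
tool_pos: [0.4505, -0.0421, 0.0002]
tool_rot: [-0.001, 0.998, 0.061, -0.006]
contact_force: [-33.6, 4.6, 49.4]
gripper_width: 0.188
grasp_force: 77.0
```

```bash
python3 j.py | head -1
```

```text
t 66.4 jig xy [-0.1202  0.0009] z 0.0002 psi 0.121 F [-33.6   4.6  49.4] grip 77.0 16.0
```

The lever is on its end stop. I take off the load, release, retreat, and check.

move_arm --increments '[-0.5,0,-5,0,0,0,0,0,0,0,0,0,0,0,0.8,0,0,0,0,0.8,0,0,0,0,0.8,0,0,0,0,0.8,0,0,-20,0,0.8,0,0,-33,0,0.8]'

```text
time: 67.1
tool_pos: [0.4492, -0.0412, 0.0499]
tool_rot: [-0.001, 0.998, 0.06, -0.004]
contact_force: [0.7, 0.5, -0.7]
gripper_width: 0.796
grasp_force: 0.0
```

move_arm --increments '[0,0,-35,0,0.8,0,0,-35,0,0.8,0,0,-35,0,0.8,0,0,-35,0,0.8,0,0,-35,0,0.8,0,0,-35,0,0.8,0,0,0,0,0.8,0,0,0,0,0.8]'

```text
time: 67.77
tool_pos: [0.4542, -0.0424, 0.2665]
tool_rot: [0.001, 0.998, 0.06, 0.003]
contact_force: [-0.3, -0.5, -0.1]
gripper_width: 0.802
grasp_force: 0.0
```

```bash
python3 - <<'E'
from j import *
rep(); w=grab('wrist'); d=grab('side'); t=grab('top'); 
def W(c):
    p=(.5705,-.0285,.1206);a=p[2]; return [p[0]+c[0]*np.cos(a)-c[1]*np.sin(a),p[1]+c[0]*np.sin(a)+c[1]*np.cos(a),c[2]]
cen=[]
for f in(w,d):
    hsv=cv2.cvtColor(f['image'],cv2.COLOR_BGR2HSV); m=cv2.inRange(hsv,(0,170,60),(6,255,255))|cv2.inRange(hsv,(176,170,60),(180,255,255))
    tg=np.array(proj(f,W((-.119,0,.045)))); n,l,st,ce=cv2.connectedComponentsWithStats(m)
    i=min([i for i in range(1,n) if st[i,4]>40],key=lambda i:np.linalg.norm(ce[i]-tg)); cen.append((f,ce[i])); print('got',ce[i],st[i])
    for a in(-6,-3,0,6): print('  ',a,np.round(proj(f,W((-.119*np.cos(np.radians(a)),0,.055+.119*np.sin(np.radians(a))))),1))
print(tri(*cen[0],*cen[1]))
cv2.imwrite('pics/fin.png',np.hstack([cv2.resize(w['image'],(400,300)),cv2.resize(d['image'][130:265,150:330],(400,300),interpolation=cv2.INTER_CUBIC)]))
E
```

```text
t 67.8 jig xy [-1.166e-01  1.000e-04] z 0.2665 psi 0.12 F [-0.3 -0.5 -0.1] grip 0.0 68.2
blank [ 0.3972 -0.1822] yaw -0.205 size [ 23. 103.] px [362. 221.]
blank [0.3804 0.2001] yaw -1.549 size [61. 84.] px [ 82. 196.]
blank [ 0.492  -0.3222] yaw 0.074 size [33. 76.] px [462. 169.]
blank [0.6036 0.0989] yaw 0.113 size [39. 56.] px [159.  30.]
blank [ 0.6263 -0.0849] yaw 0.115 size [35. 56.] px [315.  24.]
blank [0.6108 0.0412] yaw 0.128 size [32. 56.] px [207.  24.]
   jig [-0.19   -0.1318]
   jig [-0.1607  0.2497]
   jig [-0.1128 -0.2821]
   jig [0.0487 0.1224]
   jig [ 0.0491 -0.0628]
   jig [0.0489 0.0643]
got [260.72881356 156.88700565] [255 136  13  43 531]
   -6 [261.6 156.3]
   -3 [261.6 157.6]
   0 [261.6 158.7]
   6 [261.6 160.3]
got [284.32142857 218.50892857] [275 213  20  12 112]
   -6 [284.7 218. ]
   -3 [285.  216.6]
   0 [285.2 215.1]
   6 [285.3 212.1]
(array([ 0.45250779, -0.04124637,  0.0421399 ]), np.float64(0.0013828862533190006))
```

View pics/fin.png

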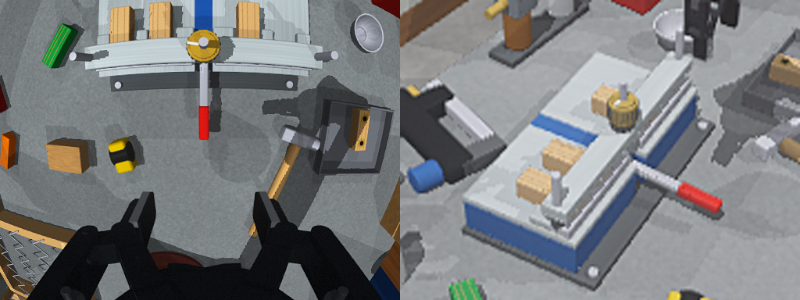

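The lever is at about -6 deg (closed). Three blanks sit square under the bar with their ends aligned at x = 77 mm, the finished blank is in the tray at (358,128), and the arm is clear.

```bash
python3 -c "
from plant import manip
print(manip.job_done())"
```

```text
the job is handed in; nothing more can be done
None
```

The job is handed in with no verdict shown: all three raw blanks sit home and square in stations 2, 3 and 4, the finished blank is in the tray, the nut is screwed down so the lever met firm resistance about half-way (about 0.55 rad), and the lever is fully closed with the arm clear.

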